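Turn the half-used filter cartridges and clip the rack shut

ROBOT

A 6-joint arm with a two-finger parallel gripper is mounted at the origin on the work surface. World frame = base frame: x ahead of the robot, y to its left, z up, the work surface at z = 0. Lengths are in m, angles in rad, forces in N, time in s.
With the tool pointing down it reaches from about 0.4 to 0.825 m from the base axis. Payload 7 kg.
Tool frame: the origin (TCP) lies between the finger pads; the fingertips stand 22 mm ahead of it and the grasp point (between the pads) lies 3 mm ahead of it; z points along the fingers, y is the direction in which the jaws open and shut (so a half turn about z gives the same grasp; the last joint's range is limited). The gripper opens to 88 mm and grips with 3 to 60 N. Pads are 19 mm wide; open, the fingers measure 130 mm over their backs; the gripper's body (78 mm by 193 mm) begins 47 mm behind the grasp point.
Start: joints at [1.452, 0.359, 0.012, 0, -1.224, -0.288], TCP at [0.267, 0.62, 0.217] pointing down, gripper open.
Joint ranges: [-3.07, 3.07], [-1.43, 2.12], [-1.02, 1.25], [-3.03, 1.67], [-3.05, -0], [-3.03, 3.03]. Speed limits (rad/s): [2.39, 2.39, 3.01, 3.14, 3.14, 3.14].

INTERFACE

Orientations are given as [roll, pitch, yaw] about the fixed x, y, z axes, in that order (R = Rz(yaw) Ry(pitch) Rx(roll)).
In Python, from station import arm, optics gives the robot as it stands. The module is installed in compiled form; this text tells all that it offers.
- The arm moves only by the tool jog_arm, never from a script. Its argument "motion" is a list that holds one entry, the list of rows, each a list of 7 numbers: the shift along the tool's x, y, z in m, then the turn, a rotation vector about the tool's x, y, z in degrees, then the finger opening in m, from 0 to 0.0876. In form: [[[x, y, z, rx, ry, rz, grip], ...]]. A call has 1 to 8 rows; each row is the pose to reach, as a shift and turn from the pose measured when the call began, along the tool's axes at that moment; what a row does not reach only later rows make up. A row lasts 1/10 s, in which the tool goes at most 50 mm and 8.59 degrees, less where a joint would pass 70% of its speed; a pose out of reach is approached as far as the arm can. A call with a gripper value outside its range is refused whole. The fingers move at their own pace and stop on an object; "newtons" is the grip in N (left out, the last holds). Time passes only in rows, so rows that repeat a pose let the fingers close. It gives the time, the measured TCP pose, the force and the opening at its end, in the units of the state.
- arm.get_state(): the state, without advancing time (a new reading comes with each control period).
- optics.grab_frame(name): name is "scene" or "top" or "wrist"; returns the picture (384x512x3 uint8, red, green, blue); there is no depth.
- optics.camera_model(name): a dict with "mtx" (3x3 intrinsics, pixels), "R" (3x3) and "t" (3): a world point X has camera coordinates R X + t; the wrist camera has in their place "mount" (4x4, takes a point from camera to tool coordinates, whose origin is the TCP and whose axes are the flange's). Camera axes: x right, y down, z forward; pixel columns grow to the right and rows downward; lengths in m; the calibration is good to about 2 mm. A picture is of the moment at which its call begins: read the wrist's pose just before it. camera_model takes no time and is no camera call.
- arm.job_done(): hands the job in, once; it reports no verdict.
The state is a dict: "t": time; "q": joint angles; "qd": joint speeds; "joint_efforts": joint torques, N m; "eef_pos": TCP position; "ee_rot": TCP orientation; "force": force on the tool from outside, world axes, zero at the start; "moment": the same for the moment, N m; "width": finger opening in m.
Only numpy, scipy, OpenCV 4.12 (cv2) and the standard library are available. Lean on these libraries where they do the work, as an engineer would, in place of code of your own. Each camera call takes 0.05 s, during which the arm holds its last target.

TASK

Unclip the rack's hold-down clamp by its orange tab and let it swing open. Move the spent cartridge (brown at both ends) to the yellow tray, turn every other one in the rack end for end so that its clean white end faces out to the front, and lay the spare from the bench mat in an empty cradle, clean end out too. Then push the clamp down until it clips onto its pin; do not disturb the bottle or the beaker.

Things in the scene. Friction and masses are not known exactly. Their poses are not given: they have to be found in the camera images.
- cart0: double-ended filter cartridge, 120 mm long, 150 g: square aluminium middle 26 x 26 x 50 mm, round ends 22 mm in diameter. Origin at its centre; x axis runs along it towards the unused end (blue collar, white tip); the used end (-x) is dark brown. At the start in one of the cradles under the clamp, brown end facing out; may be absent.
- cart0_clean (a point): centre of the white tip (unused end) of cart0, 60 mm from its centre
- cart1: double-ended filter cartridge, 120 mm long, 150 g: square aluminium middle 26 x 26 x 50 mm, round ends 22 mm in diameter. Origin at its centre; x axis runs along it towards the unused end (blue collar, white tip); the used end (-x) is dark brown. At the start in one of the cradles under the clamp, brown end facing out; may be absent.
- cart1_clean (a point): centre of the white tip (unused end) of cart1, 60 mm from its centre
- cart2: double-ended filter cartridge, 120 mm long, 150 g: square aluminium middle 26 x 26 x 50 mm, round ends 22 mm in diameter. Origin at its centre; x axis runs along it towards the unused end (blue collar, white tip); the used end (-x) is dark brown. At the start in one of the cradles under the clamp, brown end facing out; may be absent.
- cart2_clean (a point): centre of the white tip (unused end) of cart2, 60 mm from its centre
- spare: double-ended filter cartridge, 120 mm long, 150 g: square aluminium middle 26 x 26 x 50 mm, round ends 22 mm in diameter. Origin at its centre; x axis runs along it towards the unused end (blue collar, white tip); the used end (-x) is dark brown. Always present; at the start it lies on the grey bench mat, axis 13 mm above the bench, any way round.
- spare_clean (a point): centre of the white tip (unused end) of the spare, 60 mm from its centre
- dead: spent cartridge: same shape and weight as the others, but both ends are dark brown. Origin at its centre, x axis along it. At the start in one of the cradles under the clamp; always present.
- tray: fixed yellow open tray for spent cartridges, 170 x 170 mm outside, 160 x 160 mm inside, 30 mm high, floor 5 mm above the bench; origin on the bench under its centre
- rack: fixed cream rack, base plate 170 x 340 mm, its top 15 mm above the bench; origin on the bench under the middle of the four cradles. x points to the rear; the front, where cartridge ends face out, is -x, towards the robot. Four cradles at y = -120, -52, +52, +120 mm. A stop wall 60 mm high stands behind the cartridges at x = 65 mm.
- cradle0 (a point): where the centre of a cartridge seated in this open V cradle lies, 48 mm above the bench; axes as the rack's, the cartridge lies along x. Two navy V saddles hold the round ends: at 48 mm before and behind this point, 10 mm wide, 90 degree V reaching 20 mm to either side, up to about the axis.
- cradle1 (a point): where the centre of a cartridge seated in this open V cradle lies, 48 mm above the bench; axes as the rack's, the cartridge lies along x. Open between its two saddles, so fingers can reach down beside the square middle.
- cradle2 (a point): where the centre of a cartridge seated in this open V cradle lies, 48 mm above the bench; axes as the rack's, the cartridge lies along x. A seated cartridge's rear end is about 5 mm short of the stop wall.
- cradle3 (a point): where the centre of a cartridge seated in this open V cradle lies, 48 mm above the bench; axes as the rack's, the cartridge lies along x. Same as the other cradles.
- clamp (a joint): angle of the hold-down clamp: 0 closed, 1.7 fully open; clipped it reads under 0.03. Steel frame hinged along the rack's rear, its cross bar over the cartridges. Once unclipped a spring (0.44 N m closed, 0.1 N m open) swings it up and back in 2 to 3 s and holds it there: bar then 150 mm above the bench, 120 mm behind the cradle centres, leaning back.
- clamp_tab (a point): top of the orange pull tab in the middle of the clamp's bar, between cradles 1 and 2: 12 mm thick (y), 24 mm wide (x), 36 mm tall above the bar; clamp closed, it is 109 mm above the bench. Turns with the clamp; axes as the rack's when closed. A pull of 10 to 22 N up by some 10 mm unclips it.
- clamp_bar (a point): middle of the top face of the clamp's steel bar, at the foot of the tab. Bar 22 mm wide (x), 322 mm long (y), 10 mm thick; closed, its top is 73 mm above the bench, over the cartridges' middles with 2 mm to spare, so it cannot close on an unseated one. Turns with the clamp.
- clamp_hinge (a point): middle of the clamp's hinge line, which runs along the rack's y, 95 mm behind the cradle centres, 58 mm above the bench
- latch (a point): middle of the fixed latch pin, 8 mm thick, along y, 48 mm above the bench between cradles 1 and 2. The sprung clip under the bar snaps over it when the bar is pushed fully down: 8 to 12 N on the bar over the last 0.12 rad, then it stays by itself.
- bottle: amber bottle, 64 mm diameter, 130 mm tall, origin under its centre; leave alone
- beaker: glass beaker, 72 mm diameter, 85 mm tall, origin under its centre; leave alone
Mind the look-alikes: they are no part of the job. Leave any green or turquoise look-alike of the cart0 alone. Leave any purple look-alike of the spare alone.

How it is judged:
On the way, in this order (a step that is already met when the one before it is completed fails the run):
1. the clamp is unclipped and swung open (value of joint clamp above 1.2 rad), for 0.2 s.
2. with the clamp open, the spent cartridge lies in the tray and every other one, the spare too, in a cradle, clean end to the front (((x of cart0 in the frame of cradle0 between -0.015 and 0.015 m and y of cart0 in the frame of cradle0 between -0.005 and 0.005 m and z of cart0 in the frame of cradle0 between -0.005 and 0.005 m and y of cart0_clean in the frame of cradle0 between -0.008 and 0.008 m and z of cart0_clean in the frame of cradle0 between -0.007 and 0.007 m and x of cart0_clean in the frame of cradle0 below -0.045 m) or (x of cart0 in the frame of cradle1 between -0.015 and 0.015 m and y of cart0 in the frame of cradle1 between -0.005 and 0.005 m and z of cart0 in the frame of cradle1 between -0.005 and 0.005 m and y of cart0_clean in the frame of cradle1 between -0.008 and 0.008 m and z of cart0_clean in the frame of cradle1 between -0.007 and 0.007 m and x of cart0_clean in the frame of cradle1 below -0.045 m) or (x of cart0 in the frame of cradle2 between -0.015 and 0.015 m and y of cart0 in the frame of cradle2 between -0.005 and 0.005 m and z of cart0 in the frame of cradle2 between -0.005 and 0.005 m and y of cart0_clean in the frame of cradle2 between -0.008 and 0.008 m and z of cart0_clean in the frame of cradle2 between -0.007 and 0.007 m and x of cart0_clean in the frame of cradle2 below -0.045 m) or (x of cart0 in the frame of cradle3 between -0.015 and 0.015 m and y of cart0 in the frame of cradle3 between -0.005 and 0.005 m and z of cart0 in the frame of cradle3 between -0.005 and 0.005 m and y of cart0_clean in the frame of cradle3 between -0.008 and 0.008 m and z of cart0_clean in the frame of cradle3 between -0.007 and 0.007 m and x of cart0_clean in the frame of cradle3 below -0.045 m)) and ((x of cart1 in the frame of cradle0 between -0.015 and 0.015 m and y of cart1 in the frame of cradle0 between -0.005 and 0.005 m and z of cart1 in the frame of cradle0 between -0.005 and 0.005 m and y of cart1_clean in the frame of cradle0 between -0.008 and 0.008 m and z of cart1_clean in the frame of cradle0 between -0.007 and 0.007 m and x of cart1_clean in the frame of cradle0 below -0.045 m) or (x of cart1 in the frame of cradle1 between -0.015 and 0.015 m and y of cart1 in the frame of cradle1 between -0.005 and 0.005 m and z of cart1 in the frame of cradle1 between -0.005 and 0.005 m and y of cart1_clean in the frame of cradle1 between -0.008 and 0.008 m and z of cart1_clean in the frame of cradle1 between -0.007 and 0.007 m and x of cart1_clean in the frame of cradle1 below -0.045 m) or (x of cart1 in the frame of cradle2 between -0.015 and 0.015 m and y of cart1 in the frame of cradle2 between -0.005 and 0.005 m and z of cart1 in the frame of cradle2 between -0.005 and 0.005 m and y of cart1_clean in the frame of cradle2 between -0.008 and 0.008 m and z of cart1_clean in the frame of cradle2 between -0.007 and 0.007 m and x of cart1_clean in the frame of cradle2 below -0.045 m) or (x of cart1 in the frame of cradle3 between -0.015 and 0.015 m and y of cart1 in the frame of cradle3 between -0.005 and 0.005 m and z of cart1 in the frame of cradle3 between -0.005 and 0.005 m and y of cart1_clean in the frame of cradle3 between -0.008 and 0.008 m and z of cart1_clean in the frame of cradle3 between -0.007 and 0.007 m and x of cart1_clean in the frame of cradle3 below -0.045 m)) and ((x of cart2 in the frame of cradle0 between -0.015 and 0.015 m and y of cart2 in the frame of cradle0 between -0.005 and 0.005 m and z of cart2 in the frame of cradle0 between -0.005 and 0.005 m and y of cart2_clean in the frame of cradle0 between -0.008 and 0.008 m and z of cart2_clean in the frame of cradle0 between -0.007 and 0.007 m and x of cart2_clean in the frame of cradle0 below -0.045 m) or (x of cart2 in the frame of cradle1 between -0.015 and 0.015 m and y of cart2 in the frame of cradle1 between -0.005 and 0.005 m and z of cart2 in the frame of cradle1 between -0.005 and 0.005 m and y of cart2_clean in the frame of cradle1 between -0.008 and 0.008 m and z of cart2_clean in the frame of cradle1 between -0.007 and 0.007 m and x of cart2_clean in the frame of cradle1 below -0.045 m) or (x of cart2 in the frame of cradle2 between -0.015 and 0.015 m and y of cart2 in the frame of cradle2 between -0.005 and 0.005 m and z of cart2 in the frame of cradle2 between -0.005 and 0.005 m and y of cart2_clean in the frame of cradle2 between -0.008 and 0.008 m and z of cart2_clean in the frame of cradle2 between -0.007 and 0.007 m and x of cart2_clean in the frame of cradle2 below -0.045 m) or (x of cart2 in the frame of cradle3 between -0.015 and 0.015 m and y of cart2 in the frame of cradle3 between -0.005 and 0.005 m and z of cart2 in the frame of cradle3 between -0.005 and 0.005 m and y of cart2_clean in the frame of cradle3 between -0.008 and 0.008 m and z of cart2_clean in the frame of cradle3 between -0.007 and 0.007 m and x of cart2_clean in the frame of cradle3 below -0.045 m)) and ((x of spare in the frame of cradle0 between -0.015 and 0.015 m and y of spare in the frame of cradle0 between -0.005 and 0.005 m and z of spare in the frame of cradle0 between -0.005 and 0.005 m and y of spare_clean in the frame of cradle0 between -0.008 and 0.008 m and z of spare_clean in the frame of cradle0 between -0.007 and 0.007 m and x of spare_clean in the frame of cradle0 below -0.045 m) or (x of spare in the frame of cradle1 between -0.015 and 0.015 m and y of spare in the frame of cradle1 between -0.005 and 0.005 m and z of spare in the frame of cradle1 between -0.005 and 0.005 m and y of spare_clean in the frame of cradle1 between -0.008 and 0.008 m and z of spare_clean in the frame of cradle1 between -0.007 and 0.007 m and x of spare_clean in the frame of cradle1 below -0.045 m) or (x of spare in the frame of cradle2 between -0.015 and 0.015 m and y of spare in the frame of cradle2 between -0.005 and 0.005 m and z of spare in the frame of cradle2 between -0.005 and 0.005 m and y of spare_clean in the frame of cradle2 between -0.008 and 0.008 m and z of spare_clean in the frame of cradle2 between -0.007 and 0.007 m and x of spare_clean in the frame of cradle2 below -0.045 m) or (x of spare in the frame of cradle3 between -0.015 and 0.015 m and y of spare in the frame of cradle3 between -0.005 and 0.005 m and z of spare in the frame of cradle3 between -0.005 and 0.005 m and y of spare_clean in the frame of cradle3 between -0.008 and 0.008 m and z of spare_clean in the frame of cradle3 between -0.007 and 0.007 m and x of spare_clean in the frame of cradle3 below -0.045 m)) and x of dead in the frame of tray between -0.08 and 0.08 m and y of dead in the frame of tray between -0.08 and 0.08 m and z of dead in the frame of tray below 0.03 m and value of joint clamp above 0.8 rad), for 0.2 s.
At the end, for the whole second after the job is handed in: The spent cartridge lies in the tray (centre below 30 mm). Every other cartridge present, the spare too, rests seated in a cradle (centre within 15 mm along it, 5 mm sideways and in height) with its clean end to the front of the rack, and the clamp is clipped shut (under 0.04 rad) (((x of cart0 in the frame of cradle0 between -0.015 and 0.015 m and y of cart0 in the frame of cradle0 between -0.005 and 0.005 m and z of cart0 in the frame of cradle0 between -0.005 and 0.005 m and y of cart0_clean in the frame of cradle0 between -0.008 and 0.008 m and z of cart0_clean in the frame of cradle0 between -0.007 and 0.007 m and x of cart0_clean in the frame of cradle0 below -0.045 m) or (x of cart0 in the frame of cradle1 between -0.015 and 0.015 m and y of cart0 in the frame of cradle1 between -0.005 and 0.005 m and z of cart0 in the frame of cradle1 between -0.005 and 0.005 m and y of cart0_clean in the frame of cradle1 between -0.008 and 0.008 m and z of cart0_clean in the frame of cradle1 between -0.007 and 0.007 m and x of cart0_clean in the frame of cradle1 below -0.045 m) or (x of cart0 in the frame of cradle2 between -0.015 and 0.015 m and y of cart0 in the frame of cradle2 between -0.005 and 0.005 m and z of cart0 in the frame of cradle2 between -0.005 and 0.005 m and y of cart0_clean in the frame of cradle2 between -0.008 and 0.008 m and z of cart0_clean in the frame of cradle2 between -0.007 and 0.007 m and x of cart0_clean in the frame of cradle2 below -0.045 m) or (x of cart0 in the frame of cradle3 between -0.015 and 0.015 m and y of cart0 in the frame of cradle3 between -0.005 and 0.005 m and z of cart0 in the frame of cradle3 between -0.005 and 0.005 m and y of cart0_clean in the frame of cradle3 between -0.008 and 0.008 m and z of cart0_clean in the frame of cradle3 between -0.007 and 0.007 m and x of cart0_clean in the frame of cradle3 below -0.045 m)) and ((x of cart1 in the frame of cradle0 between -0.015 and 0.015 m and y of cart1 in the frame of cradle0 between -0.005 and 0.005 m and z of cart1 in the frame of cradle0 between -0.005 and 0.005 m and y of cart1_clean in the frame of cradle0 between -0.008 and 0.008 m and z of cart1_clean in the frame of cradle0 between -0.007 and 0.007 m and x of cart1_clean in the frame of cradle0 below -0.045 m) or (x of cart1 in the frame of cradle1 between -0.015 and 0.015 m and y of cart1 in the frame of cradle1 between -0.005 and 0.005 m and z of cart1 in the frame of cradle1 between -0.005 and 0.005 m and y of cart1_clean in the frame of cradle1 between -0.008 and 0.008 m and z of cart1_clean in the frame of cradle1 between -0.007 and 0.007 m and x of cart1_clean in the frame of cradle1 below -0.045 m) or (x of cart1 in the frame of cradle2 between -0.015 and 0.015 m and y of cart1 in the frame of cradle2 between -0.005 and 0.005 m and z of cart1 in the frame of cradle2 between -0.005 and 0.005 m and y of cart1_clean in the frame of cradle2 between -0.008 and 0.008 m and z of cart1_clean in the frame of cradle2 between -0.007 and 0.007 m and x of cart1_clean in the frame of cradle2 below -0.045 m) or (x of cart1 in the frame of cradle3 between -0.015 and 0.015 m and y of cart1 in the frame of cradle3 between -0.005 and 0.005 m and z of cart1 in the frame of cradle3 between -0.005 and 0.005 m and y of cart1_clean in the frame of cradle3 between -0.008 and 0.008 m and z of cart1_clean in the frame of cradle3 between -0.007 and 0.007 m and x of cart1_clean in the frame of cradle3 below -0.045 m)) and ((x of cart2 in the frame of cradle0 between -0.015 and 0.015 m and y of cart2 in the frame of cradle0 between -0.005 and 0.005 m and z of cart2 in the frame of cradle0 between -0.005 and 0.005 m and y of cart2_clean in the frame of cradle0 between -0.008 and 0.008 m and z of cart2_clean in the frame of cradle0 between -0.007 and 0.007 m and x of cart2_clean in the frame of cradle0 below -0.045 m) or (x of cart2 in the frame of cradle1 between -0.015 and 0.015 m and y of cart2 in the frame of cradle1 between -0.005 and 0.005 m and z of cart2 in the frame of cradle1 between -0.005 and 0.005 m and y of cart2_clean in the frame of cradle1 between -0.008 and 0.008 m and z of cart2_clean in the frame of cradle1 between -0.007 and 0.007 m and x of cart2_clean in the frame of cradle1 below -0.045 m) or (x of cart2 in the frame of cradle2 between -0.015 and 0.015 m and y of cart2 in the frame of cradle2 between -0.005 and 0.005 m and z of cart2 in the frame of cradle2 between -0.005 and 0.005 m and y of cart2_clean in the frame of cradle2 between -0.008 and 0.008 m and z of cart2_clean in the frame of cradle2 between -0.007 and 0.007 m and x of cart2_clean in the frame of cradle2 below -0.045 m) or (x of cart2 in the frame of cradle3 between -0.015 and 0.015 m and y of cart2 in the frame of cradle3 between -0.005 and 0.005 m and z of cart2 in the frame of cradle3 between -0.005 and 0.005 m and y of cart2_clean in the frame of cradle3 between -0.008 and 0.008 m and z of cart2_clean in the frame of cradle3 between -0.007 and 0.007 m and x of cart2_clean in the frame of cradle3 below -0.045 m)) and ((x of spare in the frame of cradle0 between -0.015 and 0.015 m and y of spare in the frame of cradle0 between -0.005 and 0.005 m and z of spare in the frame of cradle0 between -0.005 and 0.005 m and y of spare_clean in the frame of cradle0 between -0.008 and 0.008 m and z of spare_clean in the frame of cradle0 between -0.007 and 0.007 m and x of spare_clean in the frame of cradle0 below -0.045 m) or (x of spare in the frame of cradle1 between -0.015 and 0.015 m and y of spare in the frame of cradle1 between -0.005 and 0.005 m and z of spare in the frame of cradle1 between -0.005 and 0.005 m and y of spare_clean in the frame of cradle1 between -0.008 and 0.008 m and z of spare_clean in the frame of cradle1 between -0.007 and 0.007 m and x of spare_clean in the frame of cradle1 below -0.045 m) or (x of spare in the frame of cradle2 between -0.015 and 0.015 m and y of spare in the frame of cradle2 between -0.005 and 0.005 m and z of spare in the frame of cradle2 between -0.005 and 0.005 m and y of spare_clean in the frame of cradle2 between -0.008 and 0.008 m and z of spare_clean in the frame of cradle2 between -0.007 and 0.007 m and x of spare_clean in the frame of cradle2 below -0.045 m) or (x of spare in the frame of cradle3 between -0.015 and 0.015 m and y of spare in the frame of cradle3 between -0.005 and 0.005 m and z of spare in the frame of cradle3 between -0.005 and 0.005 m and y of spare_clean in the frame of cradle3 between -0.008 and 0.008 m and z of spare_clean in the frame of cradle3 between -0.007 and 0.007 m and x of spare_clean in the frame of cradle3 below -0.045 m)) and x of dead in the frame of tray between -0.08 and 0.08 m and y of dead in the frame of tray between -0.08 and 0.08 m and z of dead in the frame of tray below 0.03 m and value of joint clamp between -0.02 and 0.04 rad and linear speed of each of cart0, cart1, cart2, spare, dead below 0.02 m/s); the robot touches nothing.
It fails at once if the bottle is moved by more than 40 mm or tipped (distance of bottle from where it was at the start of the episode above 0.04 m or angle between bottle's own z axis and vertical above 0.4 rad).
It fails at once if the beaker is moved by more than 40 mm or tipped (distance of beaker from where it was at the start of the episode above 0.04 m or angle between beaker's own z axis and vertical above 0.4 rad).
Of cart0, cart1, cart2 only 2 to 3 are there at a start; the rules pass over those that are not, and their reading is None.
At some moment in a run one of spare may be knocked a few centimetres aside while the robot is not near it.
Once in a run the grip may slacken for a moment while it holds something.
It also fails if it takes over 208 s, if anything falls off the work surface, if the arm or the gripper's body presses on something with over 40 N, if the wrist force passes 120 N, or if a joint passes its speed limit or range.

## Working session

There is one attempt and no reset: what is moved stays moved. The work goes in short steps, Python scripts to look and compute and a tool call to move; the robot and the scene stay as the last step left them, time stands still between calls to the robot, and variables do not carry over. Pictures are saved under pics/ and viewed, and the job is handed in when it is done.

Besides the shell and the picture viewer there is one more tool, called after ">>>" as name(argument=value, ...) on one line, values as JSON. jog_arm: Moves the arm, as the interface text tells. Its arguments: {"type":"object","properties":{"motion":{"type":"array","items":{"type":"array","items":{"type":"array","items":{"type":"number"}}}},"newtons":{"type":"number"}},"required":["motion"]}

```bash
mkdir -p pics; ls; cat > h.py <<'E'
import numpy as np, cv2
from station import arm, optics
from scipy.spatial.transform import Rotation as Ro
def save(im,n): cv2.imwrite('pics/'+n,im[:,:,::-1])
def cam(name,pose=None):
    m=optics.camera_model(name)
    K=np.array(m['mtx'])
    if 'R' in m: return K,np.array(m['R']),np.array(m['t'])
    M=np.array(m['mount']); s=pose
    T=np.eye(4);T[:3,:3]=Ro.from_euler('xyz',s['ee_rot']).as_matrix();T[:3,3]=s['eef_pos']
    W=T@M; R=W[:3,:3].T; return K,R,-R@W[:3,3]
def plane(c,uv,z):
    K,R,t=c; o=-R.T@t; d=R.T@np.linalg.inv(K)@np.array([uv[0],uv[1],1.0])
    return o+d*(z-o[2])/d[2]
def proj(c,X):
    K,R,t=c; p=K@(R@np.array(X)+t); return p[:2]/p[2]
E
python3 - <<'E'
from h import *
for n in ['scene','top','wrist']:
    s=arm.get_state(); im=optics.grab_frame(n); save(im,f'a_{n}.png')
    print(n,optics.camera_model(n))
print(s)
E
```

```text
pics
scene {'mtx': array([[464.66950622,   0.        , 252.86840904],
       [  0.        , 464.66950622, 183.63835785],
       [  0.        ,   0.        ,   1.        ]]), 'R': array([[-0.60654429,  0.79500345,  0.00857519],
       [ 0.62763663,  0.48541753, -0.60863954],
       [-0.48803308, -0.36378473, -0.79340052]]), 't': array([ 0.33938134, -0.27540974,  1.68244016])}
top {'mtx': array([[485.30003484,   0.        , 256.17949282],
       [  0.        , 485.30003484, 189.62971481],
       [  0.        ,   0.        ,   1.        ]]), 'R': array([[ 0.0066617 , -0.99975133, -0.02128128],
       [-0.9879225 , -0.00328529, -0.15491397],
       [ 0.15480553,  0.02205625, -0.98769872]]), 't': array([-0.01711837,  0.54101815,  1.30432559])}
wrist {'mtx': array([[326.77783582,   0.        , 260.37352504],
       [  0.        , 326.77783582, 190.25927113],
       [  0.        ,   0.        ,   1.        ]]), 'mount': array([[ 3.82719232e-04, -9.56964097e-01, -2.90206085e-01,
         7.86824120e-02],
       [ 9.99999714e-01,  1.76931557e-04,  7.35346314e-04,
        -5.69952690e-06],
       [-6.52353406e-04, -2.90206283e-01,  9.56963891e-01,
        -1.67662770e-01],
       [ 0.00000000e+00,  0.00000000e+00,  0.00000000e+00,
         1.00000000e+00]])}
{'t': 0.1, 'q': array([ 1.45210046e+00,  3.59318745e-01,  1.11810719e-02, -2.90386229e-04,
       -1.22411143e+00, -2.88090106e-01]), 'qd': array([ 0.00034172, -0.00287833,  0.00247891, -0.00076907, -0.00075878,
        0.00075544]), 'joint_efforts': array([-1.65224534e-03, -5.84161556e+01,  2.93751276e+01,  7.01545089e+00,
        1.02297086e-02, -4.03085846e-05]), 'eef_pos': array([0.26693188, 0.61950038, 0.21613073]), 'ee_rot': array([ 3.14012218e+00, -1.51052659e-04, -4.06884730e-01]), 'force': array([-0.05376065, -0.65867012, -0.34627355]), 'moment': array([0.02927843, 0.00328281, 0.00139597]), 'width': 0.08795677980778803}
```

View pics/a_scene.png

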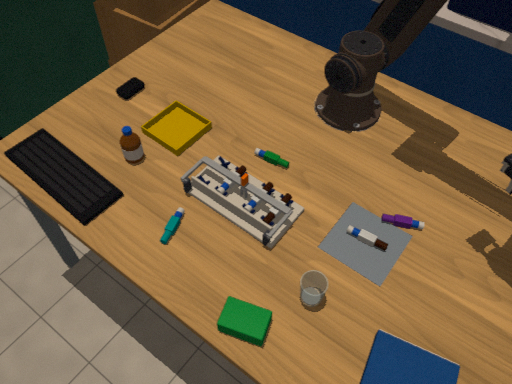

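View pics/a_top.png

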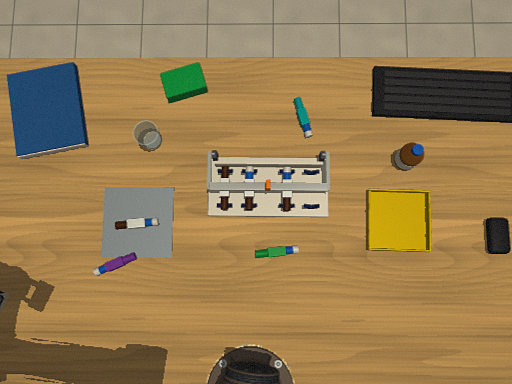

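View pics/a_wrist.png

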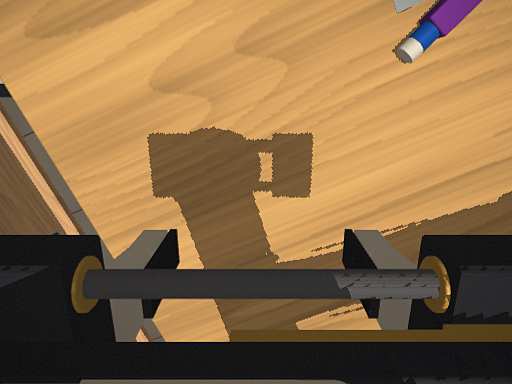

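```bash
python3 - <<'E'
from h import *
im=cv2.imread('pics/a_top.png')
cr=im[135:275,90:340]; cv2.imwrite('pics/a_crop.png',cv2.resize(cr,None,fx=3.2,fy=3.2,interpolation=cv2.INTER_CUBIC))
c=cam('top')
hsv=cv2.cvtColor(im,cv2.COLOR_BGR2HSV)
def blobs(m,nm,mn=15):
    n,l,st,ce=cv2.connectedComponentsWithStats(m.astype(np.uint8))
    for i in range(1,n):
        if st[i,4]>=mn: print(nm,ce[i].round(1),st[i])
blobs(cv2.inRange(hsv,(20,180,100),(32,255,255)),'yellow',200)
blobs(cv2.inRange(hsv,(5,200,180),(14,255,255)),'orange',8)
blobs(cv2.inRange(hsv,(105,150,60),(125,255,255)),'blue',15)
for y in (0,):
    pass
print(plane(c,(268,187),.073),plane(c,(398,220),.03))
E
```

```text
yellow [397.8 220.2] [ 368  189   64   63 3642]
orange [267.4 181. ] [266 180   4   3   9]
blue [ 45.6 109.5] [   7   63   78   93 3918]
blue [306.  127.4] [303 124   8   8  41]
blue [417.  149.6] [412 144  11  12 102]
blue [249.  174.8] [245 172   9   7  50]
blue [286.6 175.5] [283 173   8   6  41]
blue [147.7 222.1] [145 219   7   7  45]
blue [288.9 250. ] [286 247   7   7  43]
blue [102.1 269.1] [ 99 265   8   9  44]
[ 0.5435564  -0.04710025  0.073     ] [ 0.45958988 -0.40548129  0.03      ]
```

View pics/a_crop.png

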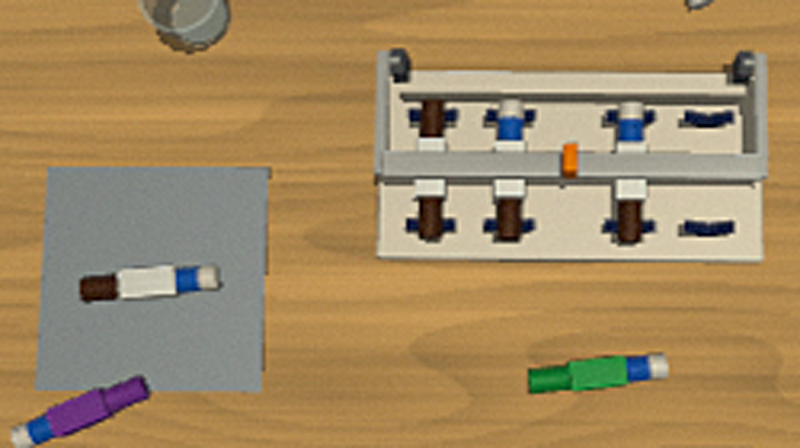

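```bash
cat >> h.py <<'E'
def go(x=None,y=None,z=None,yaw=0.0,s=None):
    "print shift (m) & turn (deg) in tool axes to a world pose pointing down with yaw deg"
    s=s or arm.get_state(); p=np.array(s['eef_pos']); R=Ro.from_euler('xyz',s['ee_rot'])
    t=np.array([p[i] if v is None else v for i,v in enumerate((x,y,z))])
    d=R.inv().apply(t-p); Rt=Ro.from_euler('xyz',[np.pi,0,np.radians(yaw)])
    rv=np.degrees((R.inv()*Rt).as_rotvec())
    print('pos',p.round(4),'rot',np.degrees(s['ee_rot']).round(2),'q1,6',s['q'][[0,5]].round(2),'t',round(s['t'],2),'-> shift',d.round(4),'turn',rv.round(2))
E
python3 - <<'E'
from h import *
c=cam('top')
print('tab',plane(c,(267.7,185),.105))
f=lambda x,y:(90+x/3.2,135+y/3.2)
L=plane(c,f(377,260),.015);Rr=plane(c,f(763,260),.015);print(L,Rr,np.linalg.norm(L-Rr),np.degrees(np.arctan2(-(L-Rr)[0],(L-Rr)[1])))
print('center',(L+Rr)/2)
print('spare',plane(c,f(150,283),.013),'tray',plane(c,(397.8,220.2),.02))
go(.50,-.05,.30,0)
E
```

```text
tab [ 0.54371779 -0.04621761  0.105     ]
[0.46909551 0.1217406  0.015     ] [ 0.47062139 -0.21649256  0.015     ] 0.3382366015381292 0.2584781078930212
center [ 0.46985845 -0.04737598  0.015     ]
spare [0.44806162 0.32196181 0.013     ] tray [ 0.45997669 -0.40760161  0.02      ]
pos [0.267  0.6195 0.2163] rot [ 1.7993e+02 -1.0000e-02 -2.3320e+01] q1,6 [ 1.45 -0.29] t 0.15 -> shift [ 0.479   0.5227 -0.083 ] turn [ 7.000e-02  1.000e-02 -2.332e+01]
```

>>> jog_arm(motion=[[[0,0,-0.05,0,0,-8,0.05],[0.05,0.05,-0.083,0,0,-16,0.05],[0.09,0.09,-0.083,0,0,-23.3,0.05],[0.13,0.14,-0.083,0,0,-23.3,0.05],[0.17,0.18,-0.083,0,0,-23.3,0.05],[0.21,0.23,-0.083,0,0,-23.3,0.05],[0.25,0.27,-0.083,0,0,-23.3,0.05],[0.28,0.31,-0.083,0,0,-23.3,0.05]]], newtons=30)

```text
t: 0.95
eef_pos: [0.3802, 0.2921, 0.2993]
ee_rot: [3.141, 0.0, 0.0]
force: [1.4, -0.9, -0.3]
width: 0.0501
```

```bash
python3 -c "
from h import *
go(.49,-.05,.33,0)"
```

```text
pos [0.3802 0.2921 0.2993] rot [1.7994e+02 2.0000e-02 1.0000e-02] q1,6 [1.07 0.5 ] t 0.95 -> shift [ 0.1098  0.3422 -0.0303] turn [0.06 0.02 0.01]
```

>>> jog_arm(motion=[[[0.015,0.045,-0.01,0,0,0,0.05],[0.03,0.09,-0.03,0,0,0,0.05],[0.05,0.135,-0.03,0,0,0,0.05],[0.07,0.18,-0.03,0,0,0,0.05],[0.09,0.225,-0.03,0,0,0,0.05],[0.11,0.27,-0.03,0,0,0,0.05],[0.11,0.31,-0.03,0,0,0,0.05],[0.11,0.342,-0.03,0,0,0,0.05]]])

```text
t: 1.75
eef_pos: [0.4901, -0.0521, 0.3292]
ee_rot: [3.14, 0.001, -0.001]
force: [-0.1, 0.2, -0.2]
width: 0.0505
```

```bash
python3 - <<'E'
from h import *
s=arm.get_state(); im=optics.grab_frame('wrist'); save(im,'b_wrist.png'); print(s['eef_pos'],s['ee_rot'],s['t'],s['qd'].round(3))
E
```

```text
[ 0.4900503  -0.05209002  0.32922692] [ 3.14037089e+00  1.29105461e-03 -1.30890509e-03] 1.75 [-0.65   0.034  0.04  -0.001  0.002  0.65 ]
```

View pics/b_wrist.png

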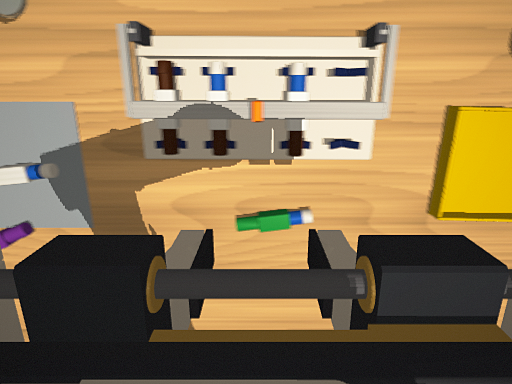

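```bash
python3 - <<'E'
from h import *
s=arm.get_state(); im=optics.grab_frame('wrist'); save(im,'b2.png'); print(s['eef_pos'],s['t'],s['qd'].round(3))
c=cam('wrist',s)
hsv=cv2.cvtColor(im,cv2.COLOR_RGB2HSV)
def blobs(m,nm,z,mn=15):
    n,l,st,ce=cv2.connectedComponentsWithStats(m.astype(np.uint8))
    for i in range(1,n):
        if st[i,4]>=mn and ce[i][1]<225: print(nm,ce[i].round(1),st[i],plane(c,ce[i],z).round(4))
blobs(cv2.inRange(hsv,(5,200,140),(14,255,255)),'orange',.1)
blobs(cv2.inRange(hsv,(105,120,60),(125,255,255)),'blue',.053)
blobs(cv2.inRange(hsv,(0,80,20),(12,255,90)),'brown',.053,60)
E
python3 -c "
import cv2;im=cv2.imread('pics/b2.png');cv2.imwrite('pics/b2c.png',cv2.resize(im[10:240,100:400],None,fx=2.6,fy=2.6,interpolation=2))"
```

```text
[ 0.48963438 -0.05471465  0.3293859 ] 1.8 [ 0.072 -0.01  -0.006 -0.012  0.001 -0.119]
blue [147.9  70.1] [144  67   8   7  44] [0.5937 0.0877 0.053 ]
blue [172.6  70.2] [169  67   9   8  55] [0.5936 0.0562 0.053 ]
blue [213.   78.7] [198  67  31  23 339] [0.5832 0.0052 0.053 ]
blue [290.5  80.4] [277  67  25  24 311] [ 0.581  -0.0945  0.053 ]
blue [305.3  70.5] [302  67   8   8  42] [ 0.593  -0.1132  0.053 ]
blue [335.7  71.1] [329  68  14   7  88] [ 0.5921 -0.1521  0.053 ]
blue [352.9  71.2] [344  68  18   7 100] [ 0.592  -0.1741  0.053 ]
blue [302.4 144.3] [300 141   6   7  35] [ 0.4985 -0.1129  0.053 ]
blue [339.6 143.7] [325 140  30   8 170] [ 0.4992 -0.1635  0.053 ]
blue [ 29.1 171.3] [ 22 164  17  15 184] [0.4614 0.2666 0.053 ]
blue [291.8 216.8] [286 210  13  15 160] [ 0.3925 -0.1013  0.053 ]
brown [160.2  73.6] [151  60  19  29 405] [0.5894 0.0724 0.053 ]
brown [165.2 140.6] [157 128  17  26 316] [0.5038 0.0734 0.053 ]
brown [215.3 141.9] [207 130  17  25 321] [0.502  0.0055 0.053 ]
brown [290.8 142.2] [283 130  16  26 291] [ 0.5013 -0.097   0.053 ]
```

View pics/b2c.png

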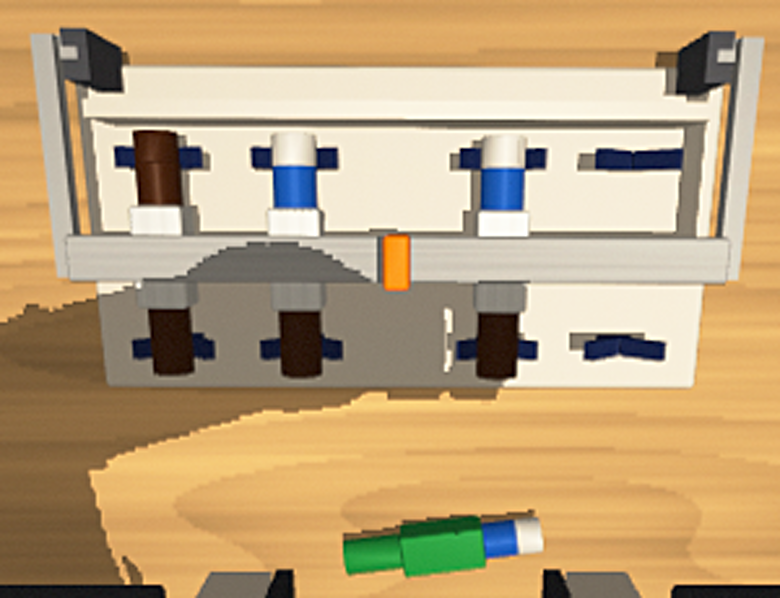

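```bash
python3 - <<'E'
from h import *
s=arm.get_state(); c=cam('wrist',s)
print('tab top front/rear edge',plane(c,(252.3,121.5),.109),plane(c,(252.3,100.5),.109), plane(c,(252.3,110.8),.109))
go(.545,-.046,.098,0)
E
```

```text
tab top front/rear edge [ 0.5342631  -0.04419466  0.109     ] [ 0.55788902 -0.04444005  0.109     ] [ 0.54640873 -0.04432081  0.109     ]
pos [ 0.4898 -0.0529  0.3294] rot [ 1.7991e+02  7.0000e-02 -2.0000e-01] q1,6 [0.29 1.27] t 1.85 -> shift [ 0.0555 -0.0074  0.2313] turn [ 0.09  0.07 -0.2 ]
```

>>> jog_arm(motion=[[[0.03,-0.008,0.04,0,0,-0.2,0.05],[0.056,-0.008,0.08,0,0,-0.2,0.05],[0.056,-0.008,0.12,0,0,-0.2,0.05],[0.056,-0.008,0.16,0,0,-0.2,0.05],[0.056,-0.008,0.2,0,0,-0.2,0.05],[0.056,-0.008,0.22,0,0,-0.2,0.05],[0.056,-0.008,0.231,0,0,-0.2,0.05],[0.056,-0.008,0.231,0,0,-0.2,0.05]]], newtons=50)

```text
t: 2.65
eef_pos: [0.5449, -0.0452, 0.0972]
ee_rot: [3.139, 0.004, 0.0]
force: [-0.2, 0.2, 0.3]
width: 0.05
```

>>> jog_arm(motion=[[[0,0,0,0,0,0,0.0],[0,0,0,0,0,0,0.0],[0,0,0,0,0,0,0.0],[0,0,0,0,0,0,0.0],[0,0,0,0,0,0,0.0],[0,0,0,0,0,0,0.0]]])

```text
t: 3.25
eef_pos: [0.545, -0.0459, 0.0975]
ee_rot: [3.138, 0.003, 0.0]
force: [-0.5, -3.0, 1.3]
width: 0.01
```

>>> jog_arm(motion=[[[0,0,-0.005,0,0,0,0.0],[0,0,-0.01,0,0,0,0.0],[0,0,-0.015,0,0,0,0.0],[0.002,0,-0.02,0,0,0,0.0],[0.003,0,-0.024,0,0,0,0.0]]])

```text
t: 3.75
eef_pos: [0.559, -0.0456, 0.1228]
ee_rot: [3.139, -0.016, 0.002]
force: [43.5, -15.7, -38.6]
width: 0.0087
```

>>> jog_arm(motion=[[[0,0,0,0,0,0,0.05],[0,0,0,0,0,0,0.05],[-0.02,0,0,0,0,0,0.05],[-0.06,0,-0.02,0,0,0,0.05],[-0.1,0,-0.06,0,0,0,0.05],[-0.12,0,-0.1,0,0,0,0.05],[-0.12,0,-0.14,0,0,0,0.05],[-0.12,0,-0.14,0,0,0,0.05]]], newtons=30)

```text
t: 4.55
eef_pos: [0.4386, -0.0452, 0.2671]
ee_rot: [3.141, -0.026, 0.004]
force: [0.0, 0.9, -0.2]
width: 0.05
```

>>> jog_arm(motion=[[[0,0,0,0,0,0,0.05],[0,0,0,0,0,0,0.05],[0,0,0,0,0,0,0.05],[0,0,0,0,0,0,0.05],[0,0,0,0,0,0,0.05],[0,0,0,0,0,0,0.05],[0,0,0,0,0,0,0.05],[0,0,0,0,0,0,0.05]]])

```text
t: 5.35
eef_pos: [0.4386, -0.0452, 0.2669]
ee_rot: [3.141, -0.026, 0.004]
force: [0.7, -0.2, -0.4]
width: 0.0498
```

>>> jog_arm(motion=[[[0,0,0,0,0,0,0.05],[0,0,0,0,0,0,0.05],[0,0,0,0,0,0,0.05],[0,0,0,0,0,0,0.05],[0,0,0,0,0,0,0.05],[0,0,0,0,0,0,0.05],[0,0,0,0,0,0,0.05],[0,0,0,0,0,0,0.05]]])

```text
t: 6.15
eef_pos: [0.4386, -0.0452, 0.2669]
ee_rot: [3.141, -0.026, 0.004]
force: [-0.1, 0.1, -0.5]
width: 0.0501
```

```bash
python3 - <<'E'
from h import *
s=arm.get_state(); im=optics.grab_frame('wrist'); save(im,'c.png'); print(s['eef_pos'],s['t'],s['ee_rot'],s['qd'].round(3))
E
```

```text
[ 0.43861545 -0.04519312  0.26692681] 6.15 [ 3.14084489 -0.02605087  0.00367077] [-0.001  0.001 -0.    -0.001 -0.     0.001]
```

View pics/c.png

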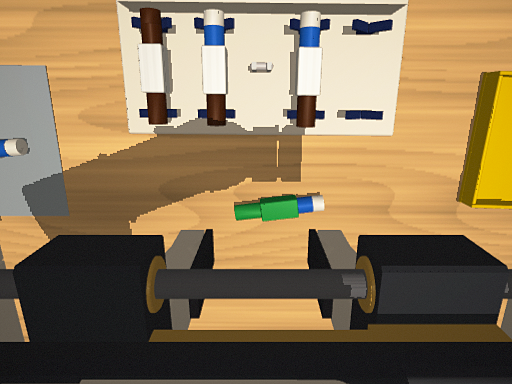

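```bash
python3 - <<'E'
from h import *
im=cv2.imread('pics/c.png')
s=arm.get_state(); c=cam('wrist',s)
for nm,uv in dict(dead=(151.3,68.5),cart2=(214.7,70),cart1=(308,75)).items(): print(nm,plane(c,uv,.061).round(4))
for nm,uv in dict(deadF=(156,119),deadR=(150,12),c2F=(217,122),c2R=(213,13),c1F=(305,123),c1R=(312,15)).items(): print(nm,plane(c,uv,.056).round(4))
go(.546,.073,.15,0)
f=optics.grab_frame('scene'); save(f,'c_s.png')
f=f[140:300,160:430]; save(cv2.resize(f,None,fx=2.8,fy=2.8),'c_sc.png')
cv2.imwrite('pics/cc.png',cv2.resize(im[0:150,100:420],None,fx=2.5,fy=2.5))
E
```

```text
dead [0.5455 0.0727 0.061 ]
cart2 [0.5443 0.0043 0.061 ]
cart1 [ 0.5396 -0.0969  0.061 ]
deadF [0.4919 0.0735 0.056 ]
deadR [0.6018 0.071  0.056 ]
c2F [0.4888 0.0042 0.056 ]
c2R [0.6011 0.0049 0.056 ]
c1F [ 0.4881 -0.0964  0.056 ]
c1R [ 0.5997 -0.0993  0.056 ]
pos [ 0.4386 -0.0452  0.2669] rot [179.96  -1.49   0.21] q1,6 [0.36 1.21] t 6.2 -> shift [ 0.1048 -0.1179  0.1196] turn [ 0.04 -1.49  0.21]
```

View pics/c_sc.png

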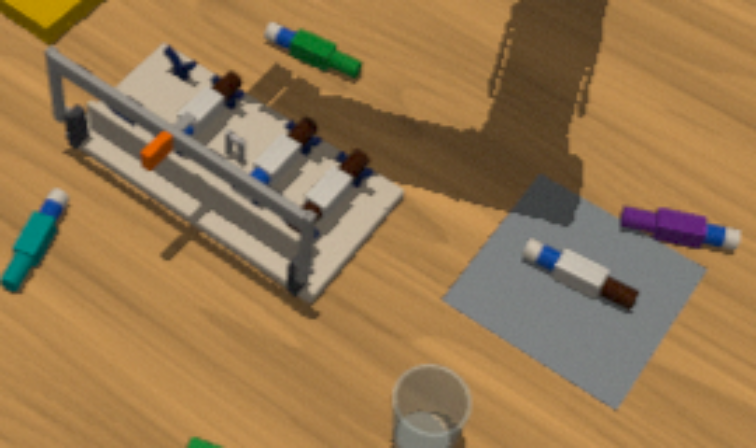

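View pics/cc.png

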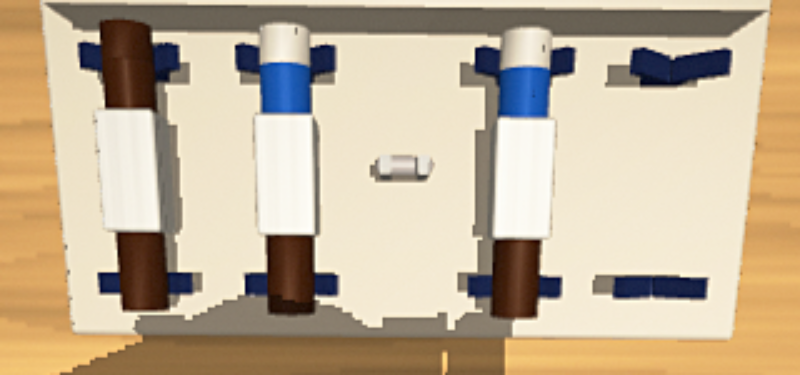

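```bash
python3 - <<'E'
from h import *
s=arm.get_state(); c=cam('wrist',s)
for u,v in [(130,58),(285,60),(525,62),(682,66),(147,283),(290,285),(513,286),(660,288)]: print(plane(c,(100+u/2.5,v/2.5),.046).round(4))
E
```

```text
[0.5932 0.0728 0.046 ]
[0.5927 0.0055 0.046 ]
[ 0.5924 -0.0989  0.046 ]
[ 0.5911 -0.1675  0.046 ]
[0.498  0.0729 0.046 ]
[0.4973 0.0064 0.046 ]
[ 0.4973 -0.0976  0.046 ]
[ 0.4967 -0.1662  0.046 ]
```

>>> jog_arm(motion=[[[0.02,-0.03,0,0,0,0,0.05],[0.05,-0.06,0,0,-0.7,0,0.05],[0.08,-0.09,0.02,0,-1.5,0.2,0.05],[0.105,-0.118,0.06,0,-1.5,0.2,0.05],[0.105,-0.118,0.1,0,-1.5,0.2,0.05],[0.105,-0.118,0.12,0,-1.5,0.2,0.05],[0.105,-0.118,0.12,0,-1.5,0.2,0.05]]])

```text
t: 6.95
eef_pos: [0.5443, 0.0725, 0.146]
ee_rot: [3.138, 0.007, 0.0]
force: [-0.3, -0.2, -0.0]
width: 0.0498
```

```bash
python3 - <<'E'
from h import *
go(.5455,.073,.051,-.5)
E
```

```text
pos [0.5443 0.0725 0.146 ] rot [179.8    0.38   0.  ] q1,6 [0.49 1.08] t 6.95 -> shift [ 0.0018 -0.0008  0.0949] turn [0.2  0.38 0.5 ]
```

>>> jog_arm(motion=[[[0.001,-0.001,0.03,0.2,0.4,0.5,0.05],[0.001,-0.001,0.06,0.2,0.4,0.5,0.05],[0.001,-0.001,0.085,0.2,0.4,0.5,0.05],[0.001,-0.001,0.095,0.2,0.4,0.5,0.05],[0.001,-0.001,0.095,0.2,0.4,0.5,0.05],[0.001,-0.001,0.095,0.2,0.4,0.5,0.0],[0.001,-0.001,0.095,0.2,0.4,0.5,0.0],[0.001,-0.001,0.095,0.2,0.4,0.5,0.0]]])

```text
t: 7.75
eef_pos: [0.5454, 0.0736, 0.0523]
ee_rot: [-3.141, -0.002, -0.009]
force: [-0.0, -0.1, -0.8]
width: 0.0313
```

>>> jog_arm(motion=[[[0,0,0,0,0,0,0.0],[0,0,0,0,0,0,0.0],[0,0,0,0,0,0,0.0]]])

```text
t: 8.05
eef_pos: [0.5456, 0.0736, 0.0526]
ee_rot: [-3.14, -0.003, -0.009]
force: [-0.3, 0.9, -0.9]
width: 0.0075
```

```bash
python3 - <<'E'
from h import *
s=arm.get_state(); print(s['width'],s['force'],s['t'])
im=optics.grab_frame('wrist'); save(im,'d.png'); 
f=optics.grab_frame('scene')[140:300,160:430]; save(cv2.resize(f,None,fx=2.8,fy=2.8),'d_s.png')
print(arm.get_state()['width'])
E
```

```text
0.007471680243094781 [-0.3127438   0.9186531  -0.88315794] 8.05
0.0018723545797926719
```

View pics/d.png

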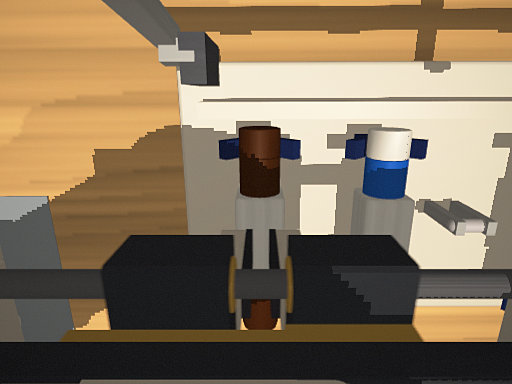

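View pics/d_s.png

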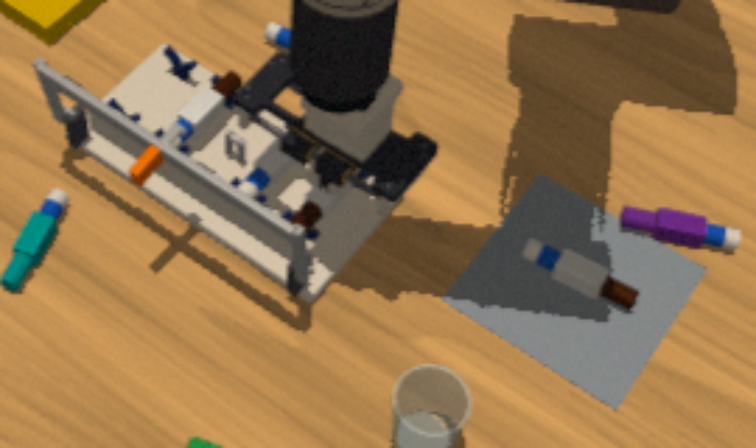

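```bash
python3 - <<'E'
from h import *
s=arm.get_state(); c=cam('wrist',s); p=np.array(s['eef_pos']);print(p,s['ee_rot'],s['width'])
for nm,X in dict(tip=p+[0,0,-.022],tcp=p,tipR=p+[.0095,0,-.022],bodyrear=[.5705,.0734,.061],bodyfront=[.5205,.0734,.061],rearend=[.6055,.0734,.059],c2rear=[.6055,.0054,.059]).items(): print(nm,proj(c,X).round(1))
im=cv2.imread('pics/d.png'); cv2.imwrite('pics/dc.png',cv2.resize(im[110:350,150:430],None,fx=2.4,fy=2.4,interpolation=2))
E
```

```text
[0.545454   0.07357449 0.05234462] [-3.14055577e+00 -2.46332965e-03 -8.52721820e-03] 0.0018723545797926719
tip [260.1 222.6]
tcp [260.1 237.7]
tipR [260.  208.3]
bodyrear [260.  200.2]
bodyfront [260.7 285.3]
rearend [259.4 130.9]
c2rear [398.8 129.8]
```

View pics/dc.png

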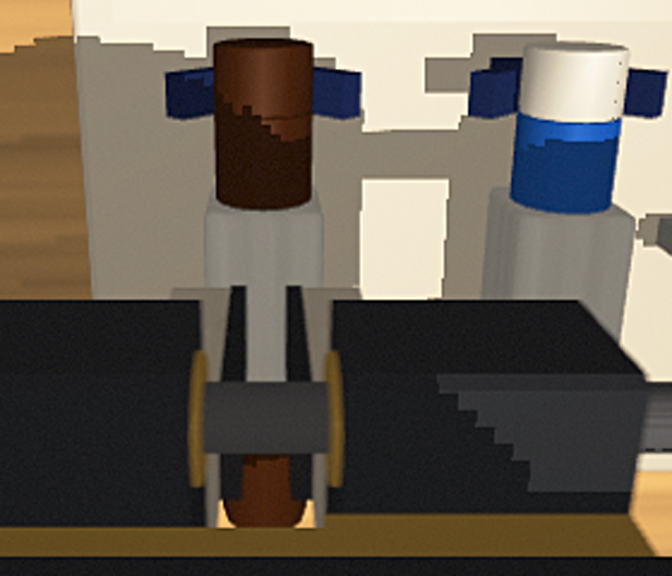

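>>> jog_arm(motion=[[[0,0,0,0,0,0,0.05],[0,0,0,0,0,0,0.05],[0,0,0,0,0,0,0.05],[0,0,0,0,0,0,0.05],[0,0,0,0,0,0,0.05],[0,0,0.006,0,0,0,0.05],[0,0,0.012,0,0,0,0.05],[0,0,0.012,0,0,0,0.05]]])

```text
t: 8.95
eef_pos: [0.5447, 0.0733, 0.0391]
ee_rot: [-3.141, -0.001, -0.009]
force: [0.6, -0.2, 0.3]
width: 0.0494
```

>>> jog_arm(motion=[[[0,0,0,0,0,0,0.0],[0,0,0,0,0,0,0.0],[0,0,0,0,0,0,0.0],[0,0,0,0,0,0,0.0],[0,0,0,0,0,0,0.0],[0,0,0,0,0,0,0.0]]], newtons=15)

```text
t: 9.55
eef_pos: [0.5452, 0.0738, 0.0395]
ee_rot: [-3.141, -0.002, -0.009]
force: [0.1, 3.6, 1.5]
width: 0.0258
```

```bash
python3 - <<'E'
from h import *
im=optics.grab_frame('wrist'); save(cv2.resize(im[110:350,150:430],None,fx=2.4,fy=2.4),'d2.png');s=arm.get_state(); print(s['eef_pos'],s['width'],s['force'])
E
```

```text
[0.54516655 0.07379928 0.03945615] 0.025859105054708037 [-1.45524108  3.77471266  1.73477621]
```

View pics/d2.png

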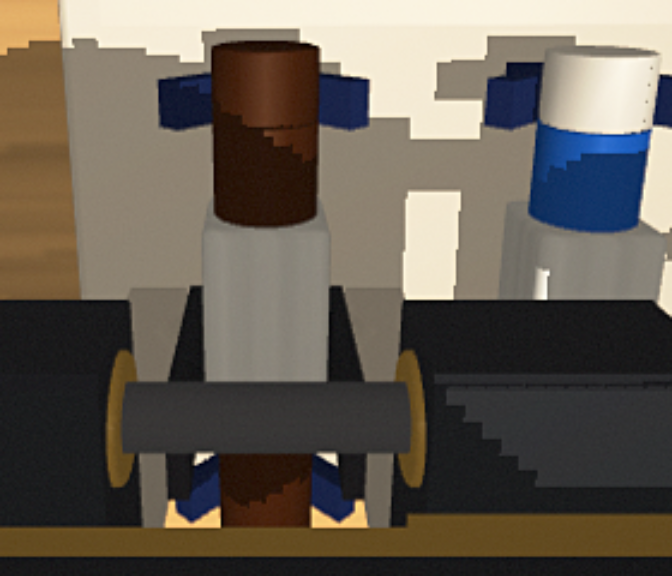

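>>> jog_arm(motion=[[[0,0,0,0,0,0,0.05],[0,0,0,0,0,0,0.05],[0,0,0.008,0,0,0,0.05],[0,0,0.016,0,0,0,0.05],[0,0,0.016,0,0,0,0.0],[0,0,0.016,0,0,0,0.0],[0,0,0.016,0,0,0,0.0],[0,0,0.016,0,0,0,0.0]]], newtons=35)

```text
t: 10.4
eef_pos: [0.5454, 0.074, 0.0237]
ee_rot: [-3.14, -0.002, -0.009]
force: [0.2, -0.0, -0.6]
width: 0.0257
```

>>> jog_arm(motion=[[[0,0,0,0,0,0,0.0],[0,0,-0.015,0,0,0,0.0],[0,0,-0.04,0,0,0,0.0],[0,0,-0.07,0,0,0,0.0],[0,0,-0.1,0,0,0,0.0],[-0.02,0.02,-0.12,0,0,0,0.0],[-0.04,0.05,-0.12,0,0,0,0.0],[-0.06,0.08,-0.12,0,0,0,0.0]]])

```text
t: 11.2
eef_pos: [0.4838, -0.0061, 0.1441]
ee_rot: [-3.139, -0.004, -0.008]
force: [0.8, -1.5, -1.7]
width: 0.0257
```

```bash
python3 - <<'E'
from h import *
go(.46,-.407,.15,-.5); print(arm.get_state()['width'])
E
```

```text
pos [ 0.4838 -0.0061  0.1441] rot [-179.88   -0.2    -0.44] q1,6 [0.39 1.17] t 11.2 -> shift [-0.0207  0.4011 -0.0068] turn [-0.12 -0.2   0.06]
0.025671397506786774
```

>>> jog_arm(motion=[[[-0.005,0.03,0,0,0,0,0.0],[-0.01,0.07,0,0,0,0,0.0],[-0.02,0.115,0,0,0,0,0.0],[-0.025,0.16,0,0,0,0,0.0],[-0.025,0.205,0,0,0,0,0.0],[-0.025,0.25,0,0,0,0,0.0],[-0.025,0.295,0,0,0,0,0.0],[-0.025,0.34,0,0,0,0,0.0]]])

```text
t: 12.0
eef_pos: [0.4558, -0.3477, 0.1434]
ee_rot: [-3.139, -0.004, -0.008]
force: [1.9, 0.3, -1.3]
width: 0.0262
```

```bash
python3 - <<'E'
from h import *
go(.457,-.407,.002,-.5); print(arm.get_state()['width'])
E
```

```text
pos [ 0.4558 -0.3477  0.1434] rot [-179.87   -0.22   -0.45] q1,6 [-0.31  1.88] t 12.0 -> shift [0.0012 0.0596 0.1412] turn [-0.13 -0.22  0.05]
0.026206231379185173
```

>>> jog_arm(motion=[[[0,0.03,0,0,0,0,0.0],[0,0.06,0.02,0,0,0,0.0],[0,0.06,0.06,0,0,0,0.0],[0,0.06,0.1,0,0,0,0.0],[0,0.06,0.13,0,0,0,0.0],[0,0.06,0.141,0,0,0,0.0],[0,0.06,0.141,0,0,0,0.0],[0,0.06,0.143,0,0,0,0.045]]])

```text
t: 12.8
eef_pos: [0.4571, -0.4081, 0.0019]
ee_rot: [-3.141, -0.006, -0.007]
force: [1.0, -0.4, 0.6]
width: 0.0296
```

>>> jog_arm(motion=[[[0,0,0,0,0,0,0.05],[0,0,0,0,0,0,0.05],[0,0,-0.03,0,0,0,0.05],[0,0,-0.08,0,0,0,0.05],[0,0,-0.13,0,0,0,0.05],[0,0,-0.18,0,0,0,0.05],[0,-0.05,-0.2,0,0,0,0.05],[0,-0.1,-0.2,0,0,0,0.05]]])

```text
t: 13.6
eef_pos: [0.4584, -0.3125, 0.2067]
ee_rot: [3.139, -0.014, -0.009]
force: [1.5, 1.1, -0.8]
width: 0.05
```

```bash
python3 - <<'E'
from h import *
f=optics.grab_frame('top'); save(f,'e.png'); go(.545,.005,.12,0)
E
```

```text
pos [ 0.4571 -0.306   0.2055] rot [-179.94   -0.71   -0.41] q1,6 [-0.24  1.8 ] t 13.65 -> shift [ 0.0846 -0.3115  0.0869] turn [-0.06 -0.71 -0.41]
```

View pics/e.png

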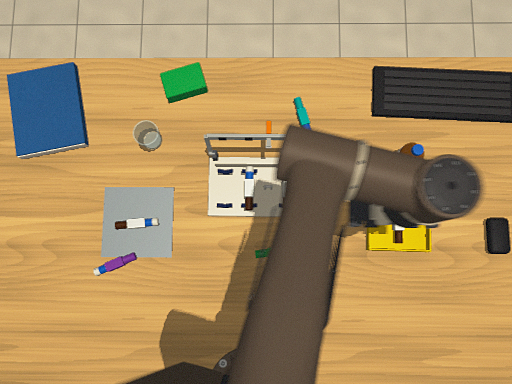

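>>> jog_arm(motion=[[[0,-0.03,0,0,0,0,0.05],[0.02,-0.075,0,0,-0.7,0,0.05],[0.04,-0.12,0,0,-0.7,0,0.05],[0.06,-0.165,0.02,0,-0.7,0,0.05],[0.085,-0.21,0.04,0,-0.7,0,0.05],[0.085,-0.255,0.06,0,-0.7,0,0.05],[0.085,-0.295,0.08,0,-0.7,0,0.05],[0.085,-0.311,0.085,0,-0.7,0,0.05]]])

```text
t: 14.45
eef_pos: [0.5445, 0.0075, 0.1206]
ee_rot: [-3.14, 0.001, -0.005]
force: [0.0, -1.5, 0.5]
width: 0.0498
```

```bash
python3 - <<'E'
from h import *
s=arm.get_state(); f=optics.grab_frame('wrist'); save(f,'f.png'); go(.545,.005,.022,-.4)
c=cam('wrist',s); print(proj(c,[.6,.0054,.056]),proj(c,[.57,.0054,.061]))
E
```

```text
pos [0.5447 0.0083 0.1207] rot [-1.7992e+02  5.0000e-02 -2.4000e-01] q1,6 [0.37 1.19] t 14.5 -> shift [0.0004 0.0035 0.0987] turn [-0.08  0.05  0.16]
[262.92245273 125.49621919] [263.05845498 168.91172324]
```

View pics/f.png

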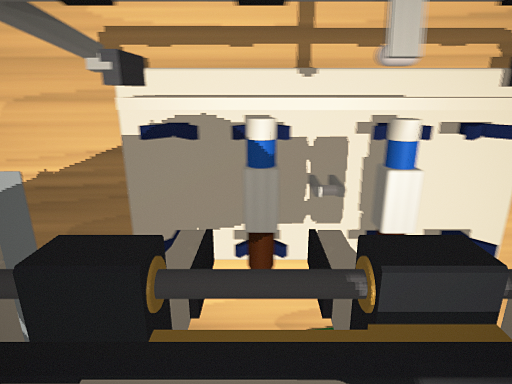

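>>> jog_arm(motion=[[[0,0.003,0.03,0,0,0.2,0.05],[0,0.003,0.06,0,0,0.2,0.05],[0,0.003,0.085,0,0,0.2,0.05],[0,0.003,0.098,0,0,0.2,0.05],[0,0.003,0.098,0,0,0.2,0.05],[0,0.003,0.098,0,0,0.2,0.0],[0,0.003,0.098,0,0,0.2,0.0],[0,0.003,0.098,0,0,0.2,0.0]]])

```text
t: 15.3
eef_pos: [0.545, 0.0052, 0.0235]
ee_rot: [-3.14, -0.0, -0.008]
force: [-0.5, -0.1, -0.0]
width: 0.0315
```

>>> jog_arm(motion=[[[0,0,0,0,0,0,0.0],[0,0,0,0,0,0,0.0],[0,0,-0.02,0,0,0,0.0],[0,0,-0.05,0,0,0,0.0],[0,0,-0.08,0,0,0,0.0],[-0.03,0,-0.1,0,0,0,0.0],[-0.06,0,-0.11,0,0,0,0.0],[-0.09,0,-0.11,0,0,0,0.0]]])

```text
t: 16.1
eef_pos: [0.4546, 0.0055, 0.1348]
ee_rot: [-3.139, -0.002, -0.008]
force: [-0.4, -0.3, -0.7]
width: 0.0261
```

```bash
python3 - <<'E'
from h import *
go(.455,.005,.132,-.4); print(arm.get_state()['width'])
f=optics.grab_frame('wrist'); save(f,'g.png')
E
```

```text
pos [0.4546 0.0055 0.1348] rot [-1.7987e+02 -1.4000e-01 -4.7000e-01] q1,6 [0.45 1.12] t 16.1 -> shift [0.0004 0.0005 0.0028] turn [-0.13 -0.14 -0.07]
0.026134250219843443
```

View pics/g.png

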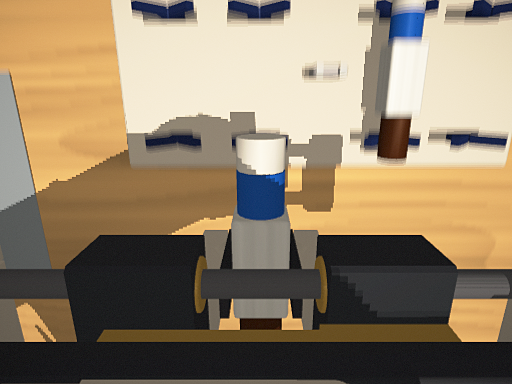

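>>> jog_arm(motion=[[[0,0,0,0,0,7,0.0],[0,0,0,0,0,15,0.0],[0,0,0,0,0,23,0.0],[0,0,0,0,0,31,0.0],[0,0,0,0,0,39,0.0],[0,0,0,0,0,47,0.0],[0,0,0,0,0,55,0.0],[0,0,0,0,0,63,0.0]]])

```text
t: 16.95
eef_pos: [0.4489, 0.0041, 0.1336]
ee_rot: [3.141, 0.003, -1.115]
force: [-0.6, 0.8, -1.8]
width: 0.0261
```

>>> jog_arm(motion=[[[0,0,0,0,0,8,0.0],[0,0,0,0,0,16,0.0],[0,0,0,0,0,24,0.0],[0,0,0,0,0,32,0.0],[0,0,0,0,0,40,0.0],[0,0,0,0,0,48,0.0],[0,0,0,0,0,56,0.0],[0,0,0,0,0,64,0.0]]])

```text
t: 17.75
eef_pos: [0.4484, 0.0036, 0.1335]
ee_rot: [3.139, 0.0, -2.239]
force: [0.3, 0.1, -1.0]
width: 0.0259
```

```bash
python3 - <<'E'
from h import *
go(.455,.005,.132,-180.4); print(arm.get_state()['width'])
E
```

```text
pos [0.4484 0.0036 0.1335] rot [ 179.83    0.   -128.26] q1,6 [ 0.45 -1.11] t 17.75 -> shift [-0.0051 -0.0043  0.0015] turn [ 0.16 -0.08 52.14]
0.02590524530157445
```

>>> jog_arm(motion=[[[0,0,0,0,0,8,0.0],[0,0,0,0,0,16,0.0],[0,0,0,0,0,24,0.0],[0,0,0,0,0,32,0.0],[0,0,0,0,0,40,0.0],[0,0,0,0,0,47,0.0],[0,0,0,0,0,52.1,0.0],[0,0,0,0,0,52.1,0.0]]])

```text
t: 18.55
eef_pos: [0.4481, 0.0033, 0.1335]
ee_rot: [3.14, -0.003, 3.134]
force: [-0.3, -0.1, -2.2]
width: 0.0258
```

```bash
python3 - <<'E'
from h import *
s=arm.get_state();f=optics.grab_frame('wrist'); save(f,'h.png')
go(.545,.0055,.024,-180.4); print(arm.get_state()['width'])
E
```

```text
pos [0.4482 0.0033 0.1335] rot [ 1.7990e+02 -1.5000e-01  1.7973e+02] q1,6 [ 0.45 -2.02] t 18.6 -> shift [-0.0971  0.0025  0.1092] turn [ 0.1  -0.15  0.13]
0.025776513401773487
```

View pics/h.png

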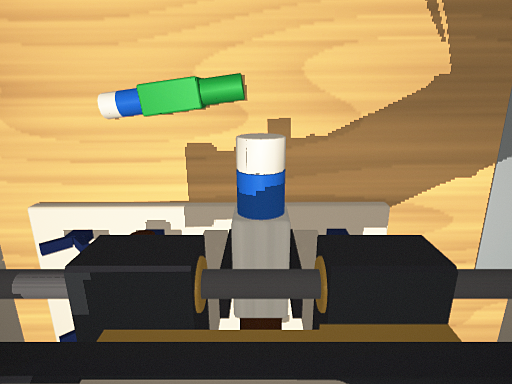

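>>> jog_arm(motion=[[[-0.03,0.001,0,0,0,0.1,0.0],[-0.06,0.0025,0,0,0,0.1,0.0],[-0.085,0.0025,0.01,0,0,0.1,0.0],[-0.097,0.0025,0.04,0,0,0.1,0.0],[-0.097,0.0025,0.07,0,0,0.1,0.0],[-0.097,0.0025,0.09,0,0,0.1,0.0],[-0.097,0.0025,0.1,0,0,0.1,0.0],[-0.097,0.0025,0.1,0,0,0.1,0.0]]])

```text
t: 19.4
eef_pos: [0.544, 0.0051, 0.032]
ee_rot: [3.141, -0.005, 3.137]
force: [0.0, 0.1, -1.6]
width: 0.0258
```

```bash
python3 - <<'E'
from h import *
go(.545,.0055,.0235,-180.4); print(arm.get_state()['width'])
E
```

```text
pos [0.544  0.0051 0.032 ] rot [179.97  -0.3  179.72] q1,6 [ 0.37 -1.94] t 19.4 -> shift [-0.001   0.0004  0.0085] turn [ 0.03 -0.3   0.12]
0.025826535684404905
```

>>> jog_arm(motion=[[[-0.001,0,0.004,0,-0.3,0.1,0.0],[-0.001,0,0.008,0,-0.3,0.1,0.0],[-0.001,0,0.009,0,-0.3,0.1,0.0],[-0.001,0,0.009,0,-0.3,0.1,0.0]]])

```text
t: 19.8
eef_pos: [0.5457, 0.0056, 0.0241]
ee_rot: [3.14, 0.002, 3.136]
force: [-1.7, 1.2, 2.4]
width: 0.0259
```

>>> jog_arm(motion=[[[0,0,0,0,0,0,0.035],[0,0,0,0,0,0,0.05],[0,0,0,0,0,0,0.05],[0,0,-0.03,0,0,0,0.05],[0,0,-0.07,0,0,0,0.05],[0,0.02,-0.11,0,0,0,0.05],[0,0.02,-0.11,0,0,0,0.05]]])

```text
t: 20.5
eef_pos: [0.5493, 0.0273, 0.1399]
ee_rot: [3.138, 0.012, 3.137]
force: [0.6, -0.3, 0.1]
width: 0.0497
```

```bash
python3 - <<'E'
from h import *
go(.545,-.098,.13,-180.4)
save(optics.grab_frame('wrist'),'i.png')
f=optics.grab_frame('scene')[140:300,160:430]; save(cv2.resize(f,None,fx=2.8,fy=2.8),'i_s.png')
E
```

```text
pos [0.5493 0.0273 0.1399] rot [179.78   0.66 179.75] q1,6 [ 0.41 -1.98] t 20.5 -> shift [ 0.0039 -0.1254  0.0094] turn [0.22 0.66 0.15]
```

View pics/i.png

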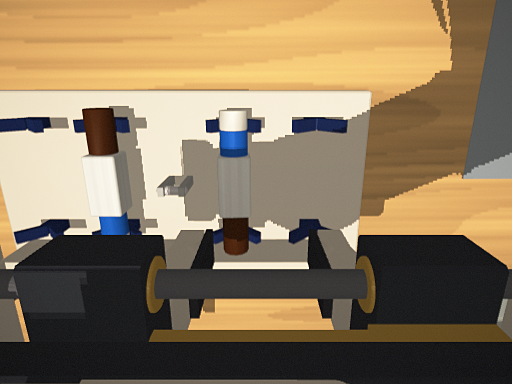

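View pics/i_s.png

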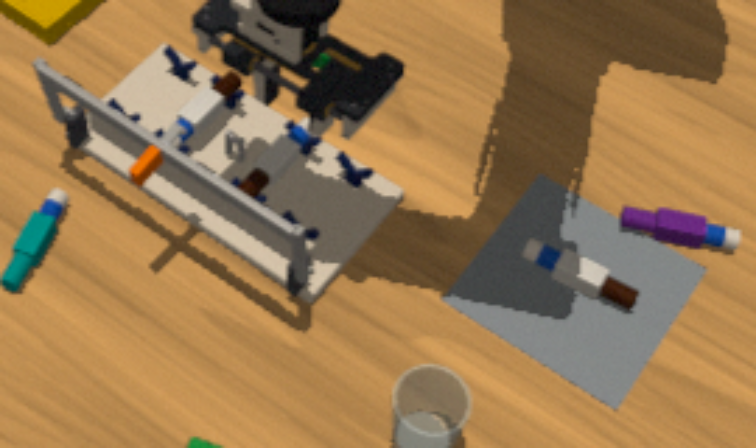

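>>> jog_arm(motion=[[[0.004,-0.04,0,0,0.6,0.1,0.05],[0.004,-0.085,0,0,0.6,0.1,0.05],[0.004,-0.125,0,0,0.6,0.1,0.05],[0.004,-0.125,0.01,0,0.6,0.1,0.05],[0.004,-0.125,0.01,0,0.6,0.1,0.05]]])

```text
t: 21.1
eef_pos: [0.5394, -0.1002, 0.1221]
ee_rot: [3.139, -0.011, 3.131]
force: [-0.7, -0.9, -0.0]
width: 0.0501
```

```bash
python3 - <<'E'
from h import *
s=arm.get_state();c=cam('wrist',s); f=optics.grab_frame('wrist'); save(f,'j.png')
go(.5445,-.0978,.0225,-180.4); print(proj(c,[.52,-.0978,.061]),proj(c,[.49,-.0978,.056]))
E
```

```text
pos [ 0.5401 -0.0994  0.123 ] rot [179.87  -0.56 179.5 ] q1,6 [ 0.17 -1.75] t 21.15 -> shift [-0.0054  0.0014  0.1005] turn [ 0.13 -0.56 -0.1 ]
[263.36482443 177.53370556] [262.97843925 134.95585048]
```

View pics/j.png

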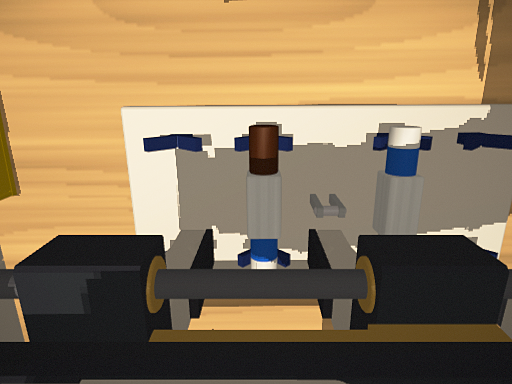

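>>> jog_arm(motion=[[[-0.003,0.001,0.03,0,-0.5,-0.1,0.05],[-0.003,0.001,0.06,0,-0.5,-0.1,0.05],[-0.003,0.001,0.085,0,-0.5,-0.1,0.05],[-0.003,0.001,0.1,0,-0.5,-0.1,0.05],[-0.003,0.001,0.1,0,-0.5,-0.1,0.05],[-0.003,0.001,0.1,0,-0.5,-0.1,0.0],[-0.003,0.001,0.1,0,-0.5,-0.1,0.0],[-0.003,0.001,0.1,0,-0.5,-0.1,0.0]]])

```text
t: 21.95
eef_pos: [0.5423, -0.0973, 0.023]
ee_rot: [3.139, -0.001, 3.136]
force: [0.6, 0.2, 0.2]
width: 0.0314
```

>>> jog_arm(motion=[[[0,0,0,0,0,0,0.0],[0,0,0,0,0,0,0.0],[0,0,-0.02,0,0,0,0.0],[0,0,-0.05,0,0,0,0.0],[0,0,-0.08,0,0,0,0.0],[0.03,0,-0.1,0,0,0,0.0],[0.06,0,-0.11,0,0,0,0.0],[0.09,0,-0.11,0,0,0,0.0]]])

```text
t: 22.75
eef_pos: [0.4523, -0.0966, 0.1345]
ee_rot: [3.138, 0.002, 3.136]
force: [0.1, -0.1, -1.0]
width: 0.0255
```

>>> jog_arm(motion=[[[0,0,0,0,0,-7,0.0],[0,0,0,0,0,-15,0.0],[0,0,0,0,0,-23,0.0],[0,0,0,0,0,-31,0.0],[0,0,0,0,0,-39,0.0],[0,0,0,0,0,-47,0.0],[0,0,0,0,0,-55,0.0],[0,0,0,0,0,-63,0.0]]])

```text
t: 23.55
eef_pos: [0.4521, -0.0961, 0.1345]
ee_rot: [-3.141, 0.004, -2.042]
force: [0.0, -1.0, -1.3]
width: 0.0258
```

>>> jog_arm(motion=[[[0,0,0,0,0,-8,0.0],[0,0,0,0,0,-16,0.0],[0,0,0,0,0,-24,0.0],[0,0,0,0,0,-32,0.0],[0,0,0,0,0,-40,0.0],[0,0,0,0,0,-48,0.0],[0,0,0,0,0,-56,0.0],[0,0,0,0,0,-64,0.0]]])

```text
t: 24.35
eef_pos: [0.452, -0.0957, 0.1345]
ee_rot: [-3.137, 0.002, -0.919]
force: [0.3, 0.4, -0.9]
width: 0.0254
```

```bash
python3 - <<'E'
from h import *
go(.46,-.098,.132,-.4); print(arm.get_state()['width'])
E
```

```text
pos [ 0.452  -0.0957  0.1345] rot [-1.7973e+02  1.1000e-01 -5.2630e+01] q1,6 [0.22 0.44] t 24.35 -> shift [ 0.0067 -0.0049  0.0026] turn [-3.000e-01 -2.000e-02 -5.223e+01]
0.02541806564785943
```

>>> jog_arm(motion=[[[0,0,0,0,0,-8,0.0],[0,0,0,0,0,-16,0.0],[0,0,0,0,0,-24,0.0],[0,0,0,0,0,-32,0.0],[0,0,0,0,0,-40,0.0],[0,0,0,0,0,-47,0.0],[0,0,0,0,0,-52.2,0.0],[0,0,0,0,0,-52.2,0.0]]])

```text
t: 25.15
eef_pos: [0.4519, -0.0953, 0.1346]
ee_rot: [-3.137, -0.003, -0.006]
force: [0.2, -0.1, -0.3]
width: 0.0262
```

```bash
python3 - <<'E'
from h import *
s=arm.get_state();f=optics.grab_frame('wrist'); save(f,'k.png')
go(.5445,-.0982,.034,-.4); print(arm.get_state()['width'])
E
```

```text
pos [ 0.452  -0.0954  0.1346] rot [-1.7973e+02 -1.5000e-01 -5.4000e-01] q1,6 [0.22 1.35] t 25.2 -> shift [0.0923 0.0024 0.1008] turn [-0.27 -0.15 -0.14]
0.025911404014530223
```

View pics/k.png

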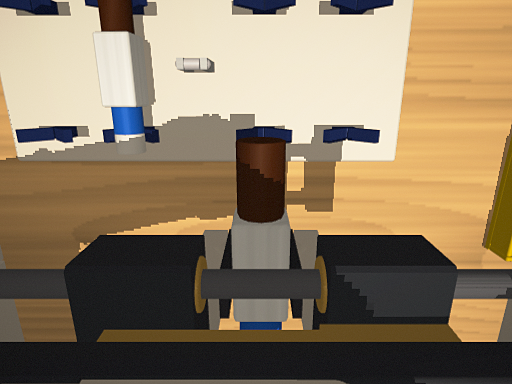

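>>> jog_arm(motion=[[[0.03,0.001,0,0,0,0,0.0],[0.06,0.0025,0,-0.2,0,0,0.0],[0.085,0.0025,0.01,-0.2,0,0,0.0],[0.092,0.0025,0.04,-0.2,0,0,0.0],[0.092,0.0025,0.07,-0.2,0,0,0.0],[0.092,0.0025,0.09,-0.2,0,0,0.0],[0.092,0.0025,0.101,-0.2,0,0,0.0],[0.092,0.0025,0.101,-0.2,0,0,0.0]]])

```text
t: 26.0
eef_pos: [0.5432, -0.0983, 0.0324]
ee_rot: [-3.141, 0.0, -0.011]
force: [-0.0, -0.4, -1.0]
width: 0.0255
```

```bash
python3 - <<'E'
from h import *
go(.5445,-.0982,.0235,-.4); print(arm.get_state()['width'])
E
```

```text
pos [ 0.5432 -0.0983  0.0324] rot [-1.7995e+02  1.0000e-02 -6.3000e-01] q1,6 [0.18 1.39] t 26.0 -> shift [ 0.0013 -0.0001  0.0089] turn [-0.05  0.01 -0.23]
0.025524770411861627
```

>>> jog_arm(motion=[[[0,0,0.004,0,0,-0.2,0.0],[0,0,0.008,0,0,-0.2,0.0],[0,0,0.009,0,0,-0.2,0.0],[0,0,0.009,0,0,-0.2,0.0],[0,0,0.009,0,0,-0.2,0.035],[0,0,0.009,0,0,-0.2,0.05],[0,0,0.009,0,0,-0.2,0.05]]])

```text
t: 26.7
eef_pos: [0.5435, -0.0982, 0.0238]
ee_rot: [-3.141, -0.0, -0.007]
force: [-0.4, -0.5, 0.1]
width: 0.0442
```

>>> jog_arm(motion=[[[0,0,-0.03,0,0,0,0.05],[0,0,-0.08,0,0,0,0.05],[0,-0.01,-0.13,0,0,0,0.05],[-0.02,-0.05,-0.16,0,0,0,0.05],[-0.04,-0.09,-0.18,0,0,0,0.05],[-0.06,-0.135,-0.18,0,0,0,0.05],[-0.08,-0.18,-0.18,0,0,0,0.05],[-0.1,-0.225,-0.18,0,0,0,0.05]]])

```text
t: 27.5
eef_pos: [0.4445, 0.128, 0.2047]
ee_rot: [-3.139, -0.002, -0.008]
force: [0.7, 0.4, -0.2]
width: 0.0495
```

```bash
python3 - <<'E'
from h import *
go(.40,.32,.2,0)
save(optics.grab_frame('top'),'l_t.png')
E
```

```text
pos [0.4445 0.128  0.2047] rot [-1.7988e+02 -1.1000e-01 -4.5000e-01] q1,6 [0.71 0.86] t 27.5 -> shift [-0.046  -0.1916  0.005 ] turn [-0.12 -0.11 -0.45]
```

View pics/l_t.png

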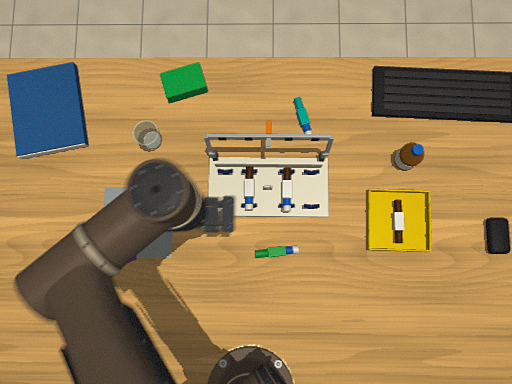

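>>> jog_arm(motion=[[[0,-0.02,0,0,0,8,0.05],[0,-0.05,0,0,0,16,0.05],[0,-0.08,0,0,0,24,0.05],[0,-0.12,0,0,0,32,0.05],[0,-0.15,0,0,0,40,0.05],[0,-0.18,0,0,0,48,0.05],[0,-0.21,0,0,0,56,0.05],[0,-0.24,0,0,0,64,0.05]]])

```text
t: 28.35
eef_pos: [0.4437, 0.3745, 0.2058]
ee_rot: [-3.138, 0.003, -1.127]
force: [0.2, -0.2, 1.0]
width: 0.0499
```

>>> jog_arm(motion=[[[0,0,0,0,0,8,0.05],[0,0,0,0,0,15,0.05],[0,0,0,0,0,20,0.05],[0,0,0,0,0,20,0.05],[0,0,0,0,0,20,0.05]]])

```text
t: 28.85
eef_pos: [0.4437, 0.3744, 0.2059]
ee_rot: [-3.139, 0.004, -1.473]
force: [0.2, 0.2, 0.0]
width: 0.0502
```

```bash
python3 - <<'E'
from h import *
s=arm.get_state(); f=optics.grab_frame('wrist'); save(f,'m.png'); print(s['eef_pos'],np.degrees(s['ee_rot']),s['qd'].round(2))
E
```

```text
[0.44367814 0.37442567 0.20586558] [-179.84865254    0.22189975  -84.41866384] [-0. -0.  0.  0. -0.  0.]
```

View pics/m.png

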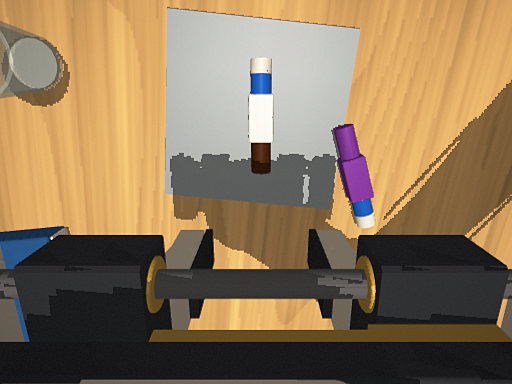

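```bash
python3 - <<'E'
from h import *
s=arm.get_state(); c=cam('wrist',s)
im=cv2.imread('pics/m.png')
save(cv2.resize(im[40:240,150:400],None,fx=3,fy=3)[:,:,::-1],'m_c.png')
b=plane(c,(261,118),.026);w=plane(c,(261,60),.02);k=plane(c,(261,172),.02)
bl=plane(c,(260.8,94.5),.026);br=plane(c,(261,142.5),.026)
print(b,w,k,np.degrees(np.arctan2(*(w-k)[1::-1])),(bl+br)/2,np.linalg.norm(bl-br),plane(c,(352,175),.02))
b=(bl+br)/2
go(b[0],b[1],.10,-84.7)
E
```

```text
[0.44835718 0.32320665 0.026     ] [0.45391854 0.26671641 0.02      ] [0.44254795 0.38220134 0.02      ] -84.37681081024932 [0.44835806 0.32423852 0.026     ] 0.04900715687952977 [0.3413077  0.37570094 0.02      ]
pos [0.4437 0.3744 0.2059] rot [-179.85    0.22  -84.43] q1,6 [ 1.04 -0.94] t 28.9 -> shift [0.0508 0.0005 0.1057] turn [-0.15  0.23  0.27]
```

View pics/m_c.png

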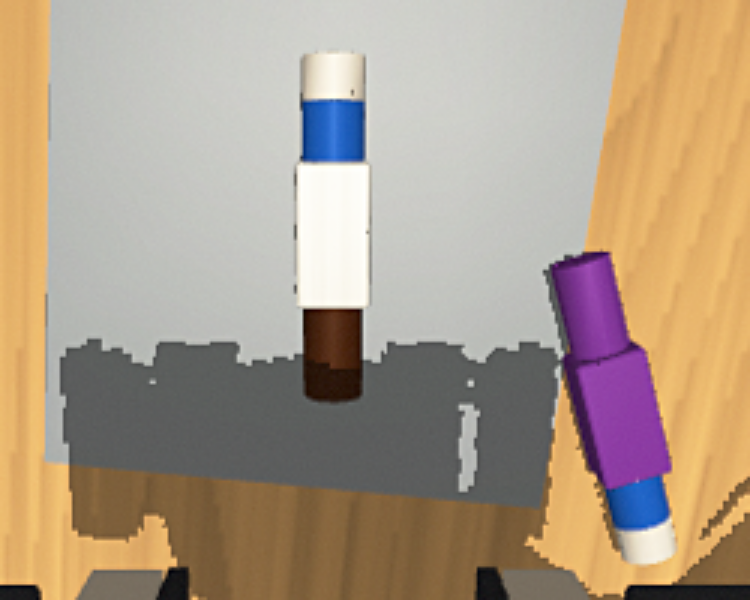

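>>> jog_arm(motion=[[[0.02,0,0.03,0,0,0,0.05],[0.04,0,0.06,0,0,0,0.05],[0.051,0,0.1,0,0,0,0.05],[0.051,0,0.14,0,0.2,0,0.05],[0.051,0,0.18,0,0.2,0,0.05],[0.051,0,0.196,0,0.2,0,0.05],[0.051,0,0.196,0,0.2,0,0.05]]])

```text
t: 29.6
eef_pos: [0.448, 0.3227, 0.0072]
ee_rot: [3.141, -0.003, -1.473]
force: [-0.1, -0.2, 0.4]
width: 0.0501
```

```bash
python3 - <<'E'
from h import *
go(.4484,.3242,.000,-84.6)
f=optics.grab_frame('wrist'); save(f,'n.png')
print(arm.get_state()['force'])
E
```

```text
pos [0.448  0.3227 0.0072] rot [179.95  -0.19 -84.37] q1,6 [ 0.98 -0.88] t 29.6 -> shift [-0.0015 -0.0006  0.0072] turn [ 0.05 -0.19  0.23]
[0.95010585 0.4180206  0.40466297]
```

View pics/n.png

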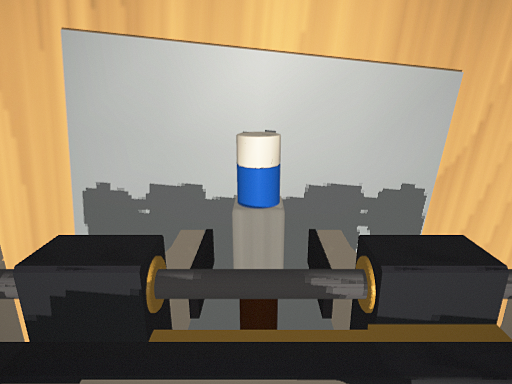

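>>> jog_arm(motion=[[[0,0,0.005,0,0,0.1,0.05],[0,0,0.009,0,0,0.1,0.05],[0,0,0.009,0,0,0.1,0.05],[0,0,0.009,0,0,0.1,0.0],[0,0,0.009,0,0,0.1,0.0],[0,0,0.009,0,0,0.1,0.0],[0,0,0.009,0,0,0.1,0.0],[0,0,0.009,0,0,0.1,0.0]]])

```text
t: 30.45
eef_pos: [0.4489, 0.324, 0.0002]
ee_rot: [-3.14, -0.001, -1.474]
force: [-0.9, 0.1, 2.9]
width: 0.0255
```

>>> jog_arm(motion=[[[0,0,0.0,0,0,0,0.0],[0,0,-0.02,0,0,0,0.0],[0,0,-0.05,0,0,0,0.0],[0,0,-0.09,0,0,0,0.0],[0,0,-0.12,0,0,0,0.0],[0,0,-0.14,0,0,0,0.0],[0,0,-0.14,0,0,0,0.0]]])

```text
t: 31.15
eef_pos: [0.4498, 0.3254, 0.1433]
ee_rot: [-3.136, 0.003, -1.474]
force: [0.1, 1.5, -1.3]
width: 0.0257
```

```bash
python3 - <<'E'
from h import *
go(.455,.0734,.14,-180.4)
f=optics.grab_frame('wrist'); save(f,'o.png')
print(arm.get_state()['width'])
E
```

```text
pos [0.4498 0.3254 0.1433] rot [-1.797e+02  1.500e-01 -8.443e+01] q1,6 [ 0.98 -0.89] t 31.15 -> shift [0.2514 0.0193 0.0025] turn [-0.11  0.36 95.97]
0.025718085277104962
```

View pics/o.png

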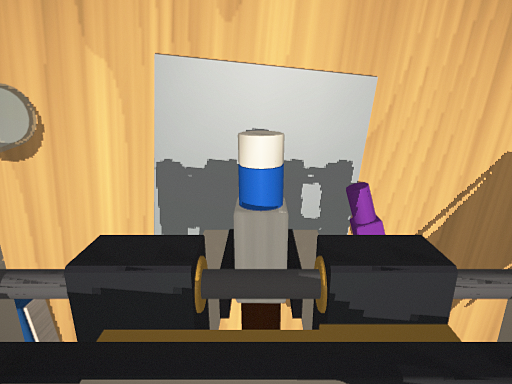

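>>> jog_arm(motion=[[[0.02,0,0,0,0,7,0.0],[0.05,0,0,0,0,15,0.0],[0.08,0.01,0,0,0,23,0.0],[0.11,0.01,0,0,0,31,0.0],[0.14,0.01,0,0,0,39,0.0],[0.17,0.02,0,0,0,47,0.0],[0.2,0.02,0,0,0,55,0.0],[0.23,0.02,0,0,0,63,0.0]]])

```text
t: 32.0
eef_pos: [0.4501, 0.0921, 0.1395]
ee_rot: [-3.141, 0.001, -2.579]
force: [0.9, -0.1, -0.9]
width: 0.0256
```

```bash
python3 - <<'E'
from h import *
go(.455,.0734,.14,-180.4)
print(arm.get_state()['width'])
E
```

```text
pos [0.4501 0.0921 0.1395] rot [-1.7998e+02  4.0000e-02 -1.4778e+02] q1,6 [ 0.63 -1.64] t 32.0 -> shift [ 0.0058 -0.0185 -0.0005] turn [-1.000e-02  4.000e-02  3.262e+01]
0.025637088182529674
```

>>> jog_arm(motion=[[[0.002,-0.006,0,0,0,8,0.0],[0.004,-0.012,0,0,0,16,0.0],[0.006,-0.018,0,0,0,24,0.0],[0.006,-0.0185,0,0,0,32.5,0.0],[0.006,-0.0185,0,0,0,32.6,0.0],[0.006,-0.0185,0,0,0,32.6,0.0]]])

```text
t: 32.6
eef_pos: [0.4542, 0.073, 0.1386]
ee_rot: [-3.141, -0.001, 3.139]
force: [-0.6, 0.3, -1.7]
width: 0.0256
```

```bash
python3 - <<'E'
from h import *
go(.5455,.0734,.045,-180.4)
s=arm.get_state();f=optics.grab_frame('wrist'); save(f,'p.png')
c=cam('wrist',s); print(proj(c,[.4975,.0732,.046]),s['width'])
E
```

```text
pos [0.4542 0.073  0.1386] rot [-1.7996e+02 -6.0000e-02  1.7985e+02] q1,6 [ 0.59 -2.16] t 32.6 -> shift [-0.0914  0.0007  0.0935] turn [-0.04 -0.06  0.25]
[260.94960008 237.76701568] 0.025563048401090634
```

View pics/p.png

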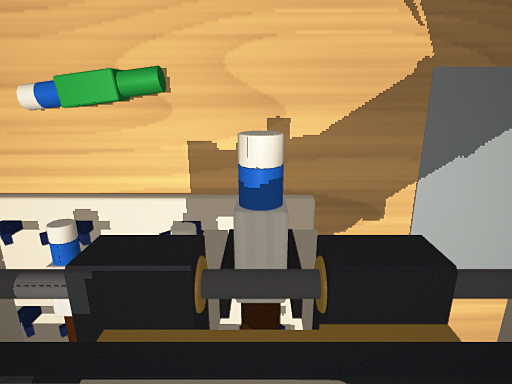

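>>> jog_arm(motion=[[[-0.03,0,0,0,0,0.1,0.0],[-0.06,0.001,0,0,0,0.2,0.0],[-0.085,0.001,0.01,0,0,0.2,0.0],[-0.091,0.001,0.04,0,0,0.2,0.0],[-0.091,0.001,0.07,0,0,0.2,0.0],[-0.091,0.001,0.085,0,0,0.2,0.0],[-0.091,0.001,0.093,0,0,0.2,0.0],[-0.091,0.001,0.093,0,0,0.2,0.0]]])

```text
t: 33.45
eef_pos: [0.5446, 0.0737, 0.0446]
ee_rot: [-3.14, -0.003, 3.137]
force: [-0.6, -0.8, -0.8]
width: 0.0255
```

```bash
python3 - <<'E'
from h import *
go(.5455,.0736,.036,-180.4);print(arm.get_state()['width'])
E
```

```text
pos [0.5446 0.0737 0.0446] rot [-1.7991e+02 -1.5000e-01  1.7976e+02] q1,6 [ 0.49 -2.07] t 33.45 -> shift [-0.0009 -0.0001  0.0086] turn [-0.09 -0.15  0.16]
0.025462410938251356
```

>>> jog_arm(motion=[[[0,0,0.004,0,0,0.2,0.0],[0,0,0.008,0,0,0.2,0.0],[0,0,0.0085,0,0,0.2,0.0],[0,0,0.0085,0,0,0.2,0.0]]])

```text
t: 33.85
eef_pos: [0.5448, 0.0738, 0.0365]
ee_rot: [-3.14, -0.002, 3.134]
force: [-0.1, 0.5, -1.1]
width: 0.0256
```

Not in contact yet; lower slightly, watching the force.

>>> jog_arm(motion=[[[0,0,0.001,0,0,0,0.0],[0,0,0.002,0,0,0,0.0],[0,0,0.002,0,0,0,0.0]]])

```text
t: 34.15
eef_pos: [0.5452, 0.0741, 0.0351]
ee_rot: [-3.141, -0.001, 3.135]
force: [-0.9, 0.6, 3.5]
width: 0.0256
```

>>> jog_arm(motion=[[[0,0,0,0,0,0,0.035],[0,0,0,0,0,0,0.05],[0,0,0,0,0,0,0.05],[0,0,-0.03,0,0,0,0.05],[0,0,-0.07,0,0,0,0.05],[0.03,0,-0.12,0,0,0,0.05],[0.06,0,-0.17,0,0,0,0.05],[0.06,0,-0.2,0,0,0,0.05]]])

```text
t: 34.95
eef_pos: [0.4831, 0.0741, 0.2367]
ee_rot: [-3.141, -0.002, 3.135]
force: [1.6, 0.7, 0.6]
width: 0.0501
```

>>> jog_arm(motion=[[[0.02,-0.04,0,0,0,0,0.05],[0.04,-0.08,0,0,0,0,0.05],[0.04,-0.12,0,0,0,0,0.05],[0.04,-0.12,0,0,0,0,0.05],[0.04,-0.12,0,0,0,0,0.05]]])

```text
t: 35.45
eef_pos: [0.4421, -0.0464, 0.237]
ee_rot: [-3.141, -0.001, 3.132]
force: [0.3, 0.2, -0.1]
width: 0.0497
```

```bash
python3 - <<'E'
from h import *
s=arm.get_state(); f=optics.grab_frame('wrist'); save(f,'q.png'); print(s['eef_pos'],np.degrees(s['ee_rot']))
f=optics.grab_frame('scene')[110:300,130:430]; save(cv2.resize(f,None,fx=2.6,fy=2.6),'q_s.png')
E
```

```text
[ 0.44205863 -0.04642314  0.23697164] [-1.79968126e+02 -8.17066942e-02  1.79453141e+02]
```

View pics/q.png

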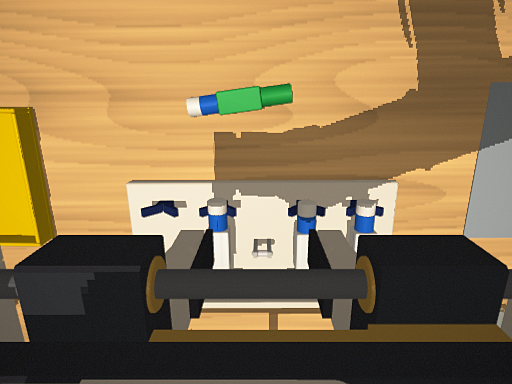

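View pics/q_s.png

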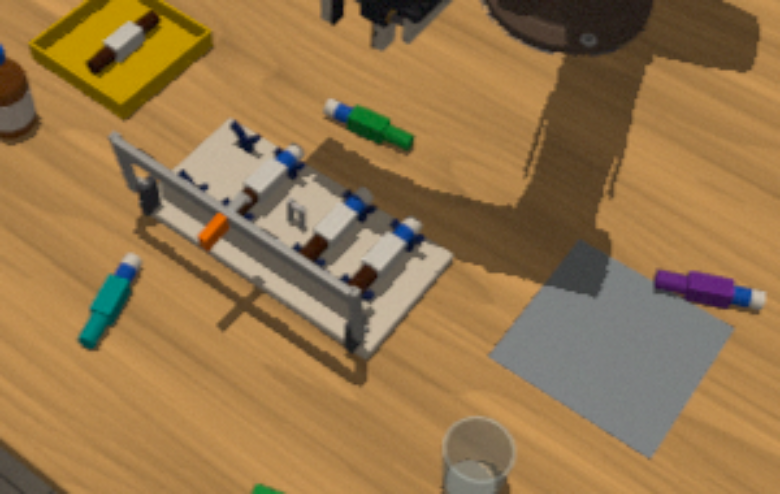

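```bash
python3 - <<'E'
from h import *
c=cam('top'); im=cv2.imread('pics/l_t.png')
cv2.imwrite('pics/lc.png',cv2.resize(im[110:225,195:345],None,fx=5,fy=5,interpolation=2))
print('tab',plane(c,(268.5,127),.16),'bar',plane(c,(268.5,137),.15))
s=arm.get_state();cw=cam('wrist',s)
go(.70,-.046,.237,-180)
E
```

```text
tab [ 0.68618225 -0.04773557  0.16      ] bar [ 0.66232655 -0.04783864  0.15      ]
pos [ 0.4424 -0.0453  0.2368] rot [-1.7996e+02 -1.1000e-01  1.7958e+02] q1,6 [ 0.34 -1.92] t 35.55 -> shift [-0.2576  0.0011 -0.0007] turn [-0.04 -0.11 -0.42]
```

View pics/lc.png

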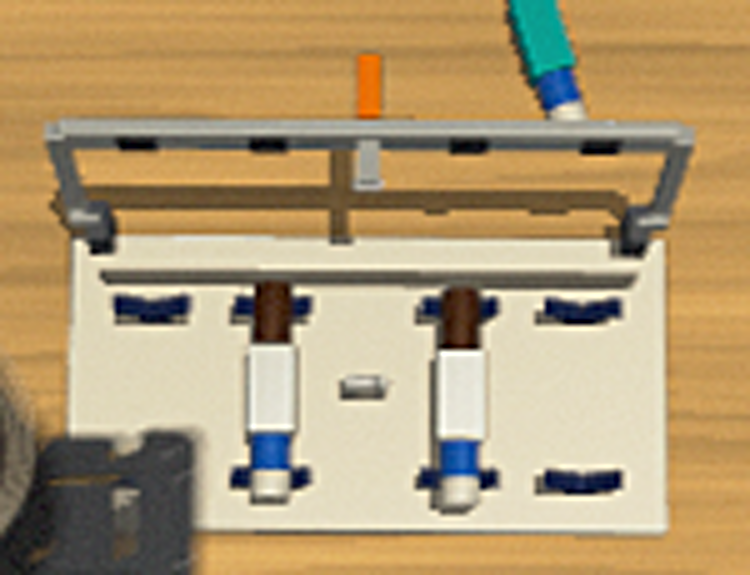

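```bash
python3 - <<'E'
from h import *
im=cv2.imread('pics/q.png'); cv2.imwrite('pics/qc.png',cv2.resize(im[170:270,120:410],None,fx=2.7,fy=2.7,interpolation=2))
E
```

```text
(no output)
```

View pics/qc.png

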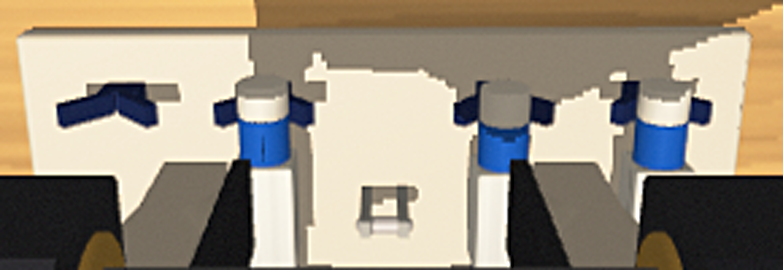

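>>> jog_arm(motion=[[[-0.04,0.001,-0.01,0,0,-0.4,0.04],[-0.085,0.001,-0.02,0,0,-0.4,0.04],[-0.13,0.001,-0.02,0,0,-0.4,0.04],[-0.175,0.001,-0.02,0,0,-0.4,0.04],[-0.22,0.002,-0.02,0,0,-0.4,0.04],[-0.25,0.002,-0.02,0,0,-0.4,0.04],[-0.263,0.002,-0.02,0,0,-0.4,0.04],[-0.263,0.002,-0.02,0,0,-0.4,0.04]]])

```text
t: 36.35
eef_pos: [0.7069, -0.0436, 0.2536]
ee_rot: [-3.14, -0.005, -3.141]
force: [-0.7, 0.4, 0.2]
width: 0.0397
```

```bash
python3 - <<'E'
from h import *
go(.703,-.0475,.137,-180)
s=arm.get_state(); print(s['width'])
f=optics.grab_frame('wrist'); save(f,'r.png')
f=optics.grab_frame('scene')[90:280,130:430]; save(cv2.resize(f,None,fx=2.6,fy=2.6),'r_s.png')
E
```

```text
pos [ 0.7069 -0.0436  0.2536] rot [-179.93   -0.29 -179.94] q1,6 [ 0.21 -1.78] t 36.35 -> shift [ 0.0033 -0.0037  0.1166] turn [-0.07 -0.29  0.06]
0.0397472750231658
```

View pics/r.png

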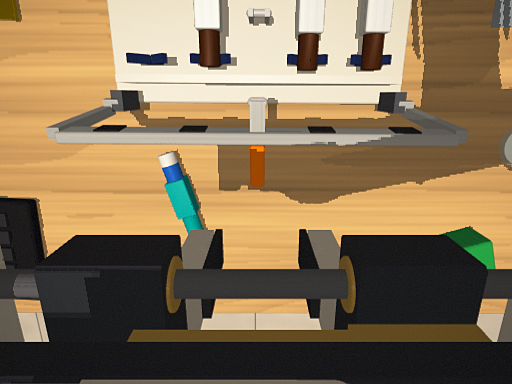

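View pics/r_s.png

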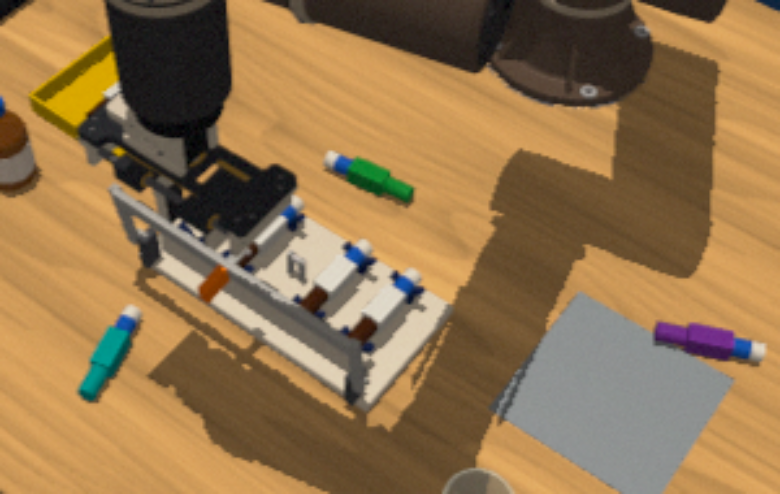

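>>> jog_arm(motion=[[[0.002,-0.0037,0.03,0,0,0,0.04],[0.002,-0.0037,0.06,0,0,0,0.04],[0.002,-0.0037,0.09,0,0,0,0.04],[0.002,-0.0037,0.11,0,0,0,0.04],[0.002,-0.0037,0.117,0,0,0,0.04],[0.002,-0.0037,0.117,0,0,0,0.04]]])

```text
t: 37.05
eef_pos: [0.7021, -0.0474, 0.1379]
ee_rot: [-3.14, -0.005, -3.14]
force: [0.3, 0.0, 0.1]
width: 0.0399
```

```bash
python3 - <<'E'
from h import *
s=arm.get_state(); print(s['eef_pos'],s['force'])
f=optics.grab_frame('wrist'); save(f,'r2.png')
p=np.array(s['eef_pos']); R=Ro.from_euler('xyz',s['ee_rot'])
for th in [97.4,90,80,70,60,50,40,30,20,12,6,3,0]:
    ph=np.radians(171-th); C=np.array([.6395+.0962*np.cos(ph)+.0095,-.0475,.058+.0962*np.sin(ph)-.011])
    print(th,C.round(4),R.inv().apply(C-p).round(4))
E
```

```text
[ 0.70207155 -0.04739776  0.13788356] [0.34094179 0.04700873 0.14711103]
97.4 [ 0.6762 -0.0475  0.1393] [ 0.0259 -0.0001 -0.0013]
90 [ 0.664  -0.0475  0.142 ] [ 0.038  -0.     -0.0039]
80 [ 0.6473 -0.0475  0.1432] [ 0.0548 -0.     -0.005 ]
70 [ 0.6306 -0.0475  0.1414] [ 0.0714  0.     -0.0032]
60 [ 0.6145 -0.0475  0.1368] [0.0875 0.     0.0015]
50 [ 0.5995 -0.0475  0.1295] [1.026e-01 1.000e-04 8.900e-03]
40 [ 0.5859 -0.0475  0.1196] [1.161e-01 1.000e-04 1.880e-02]
30 [ 0.5742 -0.0475  0.1075] [1.277e-01 1.000e-04 3.100e-02]
20 [ 0.5649 -0.0475  0.0936] [0.137  0.0002 0.0449]
12 [ 0.5592 -0.0475  0.0815] [0.1426 0.0002 0.0571]
6 [ 0.5561 -0.0475  0.0719] [0.1457 0.0002 0.0667]
3 [ 0.5549 -0.0475  0.067 ] [0.1468 0.0002 0.0716]
0 [ 0.554  -0.0475  0.062 ] [0.1477 0.0002 0.0765]
```

View pics/r2.png

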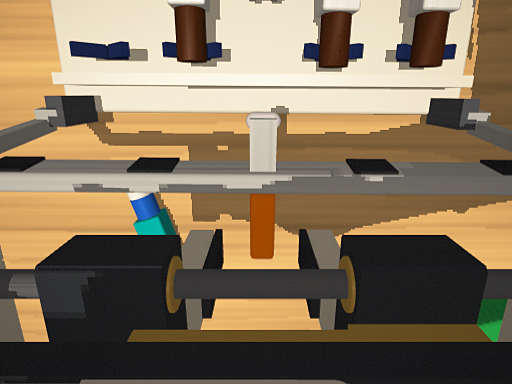

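>>> jog_arm(motion=[[[0.012,0,0.003,0,0,0,0.04],[0.024,0,0.003,0,0,0,0.04],[0.036,0,0.002,0,0,0,0.04],[0.046,0,0.001,0,0,0,0.04],[0.055,0,0,0,0,0,0.04],[0.063,0,0,0,0,0,0.04],[0.071,0,0,0,0,0,0.04],[0.071,0,0,0,0,0,0.04]]])

```text
t: 37.9
eef_pos: [0.6299, -0.0477, 0.1388]
ee_rot: [-3.14, -0.005, -3.14]
force: [1.6, 0.7, 1.3]
width: 0.04
```

```bash
cat > arc.py <<'E'
from h import *
s=arm.get_state(); print(s['eef_pos'].round(4),s['force'].round(1))
import sys
f=optics.grab_frame('wrist'); save(f,sys.argv[1])
f=optics.grab_frame('scene')[90:280,130:430]; save(cv2.resize(f,None,fx=2.6,fy=2.6),'s_'+sys.argv[1])
p=np.array(s['eef_pos']); R=Ro.from_euler('xyz',s['ee_rot'])
for th in [80,70,60,50,40,30,20,12,6,3,0,-2]:
    ph=np.radians(171-th); C=np.array([.6395+.0962*np.cos(ph)+.0095,-.0475,.058+.0962*np.sin(ph)-.011])
    print(th,C.round(4),R.inv().apply(C-p).round(4))
E
python3 arc.py t1.png
```

```text
[ 0.6299 -0.0477  0.1388] [1.6 0.7 1.3]
80 [ 0.6473 -0.0475  0.1432] [-0.0174  0.0001 -0.0044]
70 [ 0.6306 -0.0475  0.1414] [-0.0007  0.0002 -0.0026]
60 [ 0.6145 -0.0475  0.1368] [0.0154 0.0002 0.0021]
50 [ 0.5995 -0.0475  0.1295] [0.0304 0.0002 0.0095]
40 [ 0.5859 -0.0475  0.1196] [0.0439 0.0003 0.0195]
30 [ 0.5742 -0.0475  0.1075] [0.0555 0.0003 0.0316]
20 [ 0.5649 -0.0475  0.0936] [0.0648 0.0003 0.0456]
12 [ 0.5592 -0.0475  0.0815] [0.0704 0.0003 0.0577]
6 [ 0.5561 -0.0475  0.0719] [0.0734 0.0004 0.0673]
3 [ 0.5549 -0.0475  0.067 ] [0.0746 0.0004 0.0722]
0 [ 0.554  -0.0475  0.062 ] [0.0755 0.0004 0.0772]
-2 [ 0.5535 -0.0475  0.0587] [0.0759 0.0004 0.0805]
```

View pics/s_t1.png

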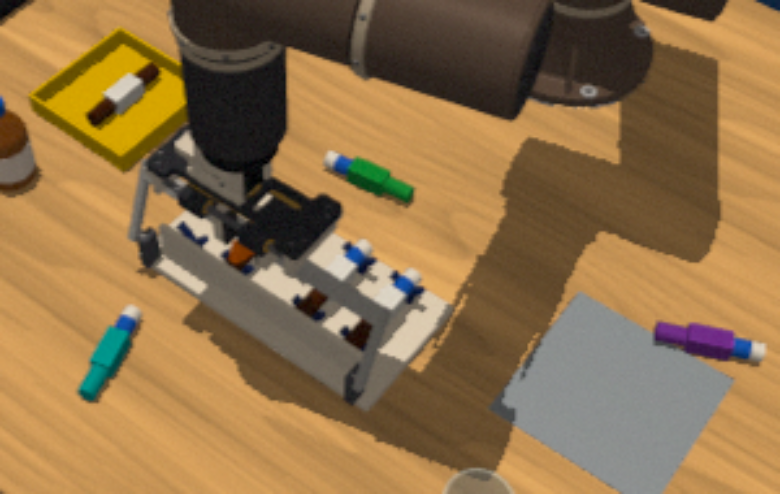

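View pics/t1.png

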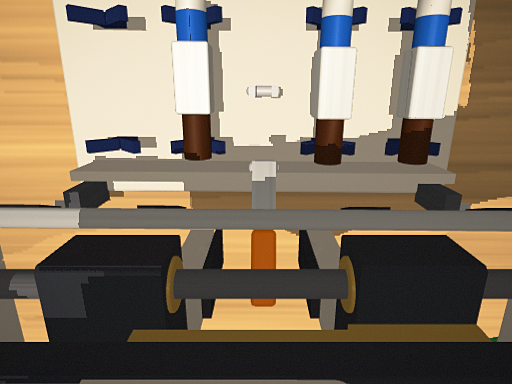

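>>> jog_arm(motion=[[[0.009,0,0.001,0,0,0,0.04],[0.018,0,0.004,0,0,0,0.04],[0.027,0,0.009,0,0,0,0.04],[0.036,0,0.014,0,0,0,0.04],[0.044,0,0.02,0,0,0,0.04],[0.05,0,0.026,0,0,0,0.04],[0.056,0,0.032,0,0,0,0.04],[0.056,0,0.032,0,0,0,0.04]]])

```text
t: 38.8
eef_pos: [0.5729, -0.0483, 0.1059]
ee_rot: [-3.14, -0.008, -3.14]
force: [1.8, 0.5, 1.0]
width: 0.0399
```

```bash
python3 arc.py t2.png
```

```text
[ 0.5729 -0.0483  0.1059] [1.8 0.5 1. ]
80 [ 0.6473 -0.0475  0.1432] [-0.0741  0.0006 -0.0379]
70 [ 0.6306 -0.0475  0.1414] [-0.0574  0.0006 -0.036 ]
60 [ 0.6145 -0.0475  0.1368] [-0.0414  0.0007 -0.0312]
50 [ 0.5995 -0.0475  0.1295] [-0.0263  0.0007 -0.0237]
40 [ 0.5859 -0.0475  0.1196] [-0.0129  0.0008 -0.0138]
30 [ 0.5742 -0.0475  0.1075] [-0.0013  0.0008 -0.0016]
20 [ 0.5649 -0.0475  0.0936] [0.008  0.0008 0.0124]
12 [ 0.5592 -0.0475  0.0815] [0.0135 0.0009 0.0246]
6 [ 0.5561 -0.0475  0.0719] [0.0166 0.0009 0.0342]
3 [ 0.5549 -0.0475  0.067 ] [0.0177 0.0009 0.0391]
0 [ 0.554  -0.0475  0.062 ] [0.0186 0.0009 0.044 ]
-2 [ 0.5535 -0.0475  0.0587] [0.019  0.0009 0.0474]
```

View pics/t2.png

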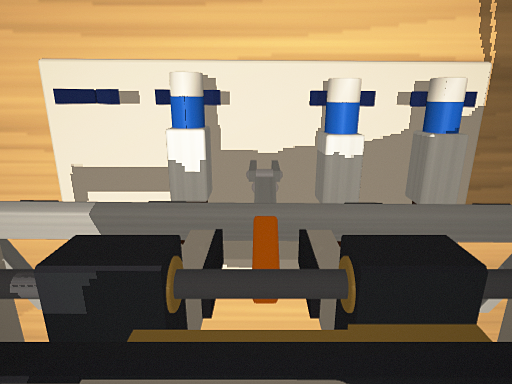

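View pics/s_t2.png

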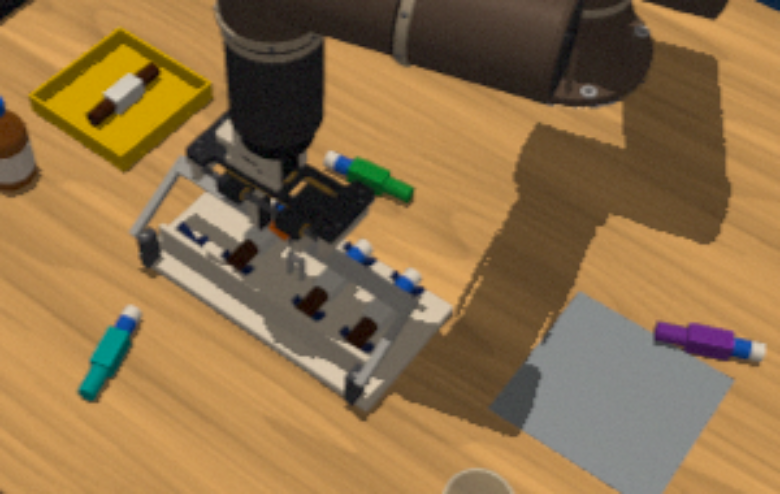

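>>> jog_arm(motion=[[[0.005,0,0.007,0,0,0,0.04],[0.01,0,0.014,0,0,0,0.04],[0.014,0,0.02,0,0,0,0.04],[0.018,0,0.026,0,0,0,0.04],[0.02,0,0.03,0,0,0,0.04],[0.022,0,0.033,0,0,0,0.04],[0.022,0,0.033,0,0,0,0.04]]])

```text
t: 39.6
eef_pos: [0.552, -0.0484, 0.0741]
ee_rot: [-3.139, -0.006, -3.14]
force: [4.3, -0.6, 3.8]
width: 0.0401
```

>>> jog_arm(motion=[[[0.0,0,0.003,0,0,0,0.04],[0.0,0,0.006,0,0,0,0.04],[0.0,0,0.008,0,0,0,0.04],[0.0,0,0.008,0,0,0,0.04]]])

```text
t: 40.0
eef_pos: [0.5501, -0.0487, 0.065]
ee_rot: [-3.139, -0.01, -3.14]
force: [0.2, -0.3, 0.4]
width: 0.0398
```

>>> jog_arm(motion=[[[0.0,0,0.002,0,0,0,0.04],[0.0,0,0.004,0,0,0,0.04],[0.0,0,0.005,0,0,0,0.04],[0.0,0,0.005,0,0,0,0.04]]])

```text
t: 40.4
eef_pos: [0.5499, -0.0488, 0.0621]
ee_rot: [-3.139, -0.009, -3.139]
force: [-8.2, 3.1, 24.6]
width: 0.0397
```

```bash
python3 arc.py t3.png | head -1
```

```text
[ 0.5499 -0.0488  0.0621] [-8.2  3.1 24.6]
```

View pics/t3.png

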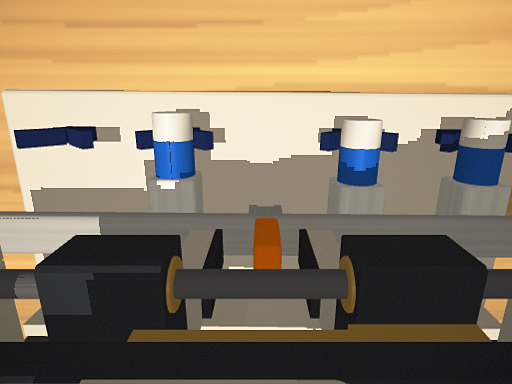

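View pics/s_t3.png

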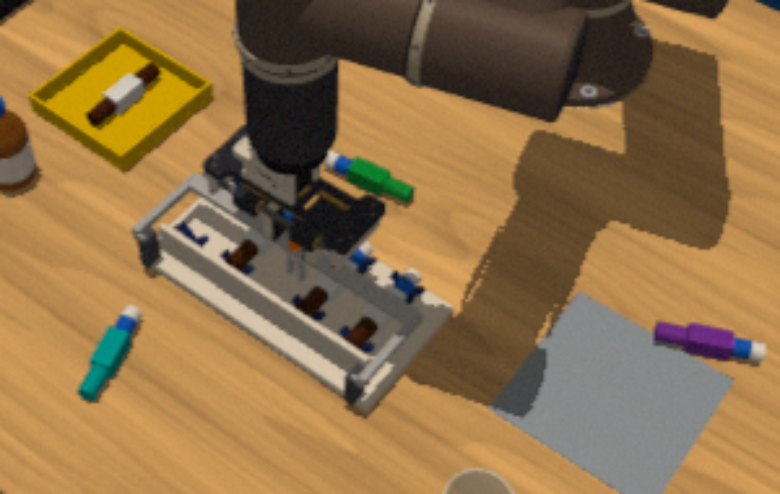

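>>> jog_arm(motion=[[[0.0,0,0.0025,0,0,0,0.04],[0.0,0,0.0035,0,0,0,0.04],[0.0,0,0.0035,0,0,0,0.04]]])

```text
t: 40.8
eef_pos: [0.5499, -0.0488, 0.0619]
ee_rot: [-3.138, -0.008, -3.138]
force: [-11.6, 4.8, 35.6]
width: 0.0399
```

>>> jog_arm(motion=[[[0.0,0,-0.01,0,0,0,0.04],[0.0,0,-0.04,0,0,0,0.04],[0.0,0,-0.08,0,0,0,0.04],[0.04,0,-0.12,0,0,0,0.04],[0.08,-0.02,-0.15,0,0,0,0.04],[0.1,-0.05,-0.18,0,0,0,0.04],[0.1,-0.1,-0.18,0,0,0,0.04],[0.1,-0.15,-0.18,0,0,0,0.04]]])

```text
t: 41.6
eef_pos: [0.4512, -0.1956, 0.2451]
ee_rot: [-3.138, -0.005, -3.136]
force: [1.7, 0.3, -0.4]
width: 0.04
```

>>> jog_arm(motion=[[[0,-0.04,0,0,0,0,0.04],[0,-0.09,0,0,0,0,0.04],[0,-0.13,0,0,0,0,0.04],[0,-0.17,0,0,0,0,0.04],[0,-0.2,0,0,0,0,0.04],[0,-0.2,0,0,0,0,0.04],[0,-0.2,0,0,0,0,0.04],[0,-0.2,0,0,0,0,0.04]]])

```text
t: 42.4
eef_pos: [0.4518, -0.3949, 0.2453]
ee_rot: [-3.139, -0.006, -3.136]
force: [0.3, 0.1, -0.3]
width: 0.0396
```

```bash
python3 - <<'E'
from h import *
f=optics.grab_frame('top'); save(f,'u.png'); save(cv2.resize(f[140:260,195:445],None,fx=3.2,fy=3.2),'u_c.png')
f=optics.grab_frame('scene'); save(cv2.resize(f[80:280,90:440],None,fx=2.25,fy=2.25),'u_s.png')
E
```

```text
(no output)
```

View pics/u_c.png

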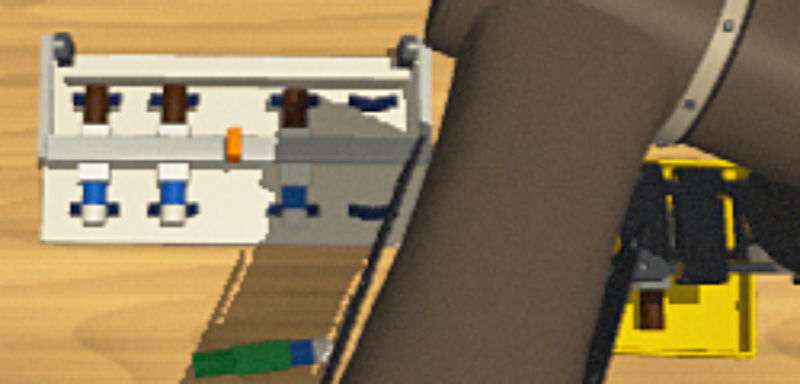

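View pics/u_s.png

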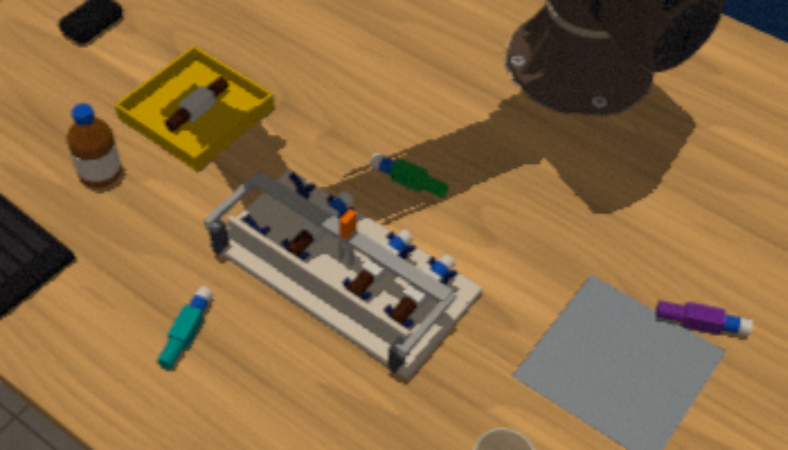

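```bash
python3 - <<'E'
from h import *
sc=optics.grab_frame('scene'); save(sc,'v_s.png')
for a,b in (('a_scene.png','v_s.png'),('a_top.png','u.png')):
    r=[]
    for n in (a,b):
        im=cv2.imread('pics/'+n); h=cv2.cvtColor(im,cv2.COLOR_BGR2HSV)
        m=cv2.inRange(h,(5,190,120),(14,255,255)); m[:140]=0; m[205:]=0; m[:,:200]=0;m[:,290:]=0
        ys,xs=np.nonzero(m); r.append((len(xs),xs.mean().round(2),ys.mean().round(2),ys.min(),ys.max()))
    print(a,r)
print(arm.get_state()['t'])
E
```

```text
a_scene.png [(27, np.float64(244.15), np.float64(175.93), np.int64(173), np.int64(179)), (31, np.float64(244.19), np.float64(176.19), np.int64(173), np.int64(179))]
a_top.png [(13, np.float64(267.46), np.float64(183.15), np.int64(180), np.int64(188)), (12, np.float64(267.0), np.float64(186.75), np.int64(181), np.int64(189))]
42.55
```

The tab is back at its starting pixels in the scene view, so the clamp is clipped. All the cartridges are in place, so I'm handing in.

```bash
python3 -c "
from station import arm
print(arm.job_done())"
```

```text
the job is handed in; nothing more can be done
None
```

The job is done and handed in at about 42.6 s; the system gives no verdict.

- **Clamp opened:** I unclipped it by the orange tab and let it swing open.
- **Cartridges:** The spent one from cradle 3 is in the yellow tray. I turned the two in cradles 1 and 2 end for end and laid the spare in cradle 3, all with clean ends to the front. Cradle 0 is empty.
- **Clamp closed:** I pushed it down to a hard stop at about 36 N on the fingertips.

**Last checks:**
- **Rack:** The last top and scene pictures show all three white ends facing out and the bar lying flat over them. I judged the seating from the pictures and the contact force; I took no final position measurements.
- **Tray:** The spent cartridge lies inside it.
- **Clamp:** It stayed shut for well over a second after I let go. In the scene view the tab is within 0.3 px of where it started. In the top view the colour-mask centroid differed by 3.6 px down the image. It had only about 12 pixels and the light had changed, so I went by the scene view; the tab's position picked by eye in the top view also matched.
- **Bottle and beaker:** I did not approach either one. The bottle still stands, but neither was measured at the end.

**Disagreements on the way:**
- **Fingertip position:** The tips sit about 11 mm behind the reported TCP, not 22 mm ahead of it. My first grasp closed above the spent cartridge, so I redid it lower.
- **Tab pull:** About 40 N sideways built up at the end of the pull. It eased once I let go.

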